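Scrub the bakery measures and lock them in the drying dock

TASK

Wash up the steel measures that are out: with the long brush scrub the inside of each one, from the shortest to the tallest, going down to the bottom, back up at least half-way and down to the bottom again, then stand the brush back in its holder. Stand all the measures upright on the tray of the carriage, turn the clamp knob to free the carriage, slide it fully home under the wire shelf, and turn the knob back to lock it. Leave the loaf and the other things alone.

Things in the scene. Friction and masses are not known exactly. Their poses are not given: they have to be found in the camera images.
- short (a point): the short measure: loose straight-sided open steel cup, outer diameter 52 mm, height 80 mm, wall 3 mm, floor 4 mm thick; this point is its centre, half-way up (40 mm above its underside); z runs up its axis. May be absent.
- middle (a point): the middle measure: loose straight-sided open steel cup, outer diameter 58 mm, height 100 mm, wall 3 mm, floor 4 mm thick; this point is its centre, half-way up (50 mm above its underside); z runs up its axis. May be absent.
- tall (a point): the tall measure: loose straight-sided open steel cup, outer diameter 64 mm, height 120 mm, wall 3 mm, floor 4 mm thick; this point is its centre, half-way up (60 mm above its underside); z runs up its axis. May be absent.
- brush_grip (a point): long bottle brush, 215 mm overall, 90 g, standing bristles down in its holder at the start: stiff cylindrical head 28 mm across and 80 mm long at the lower end, thin stem, wooden handle 18 mm across from 135 to 215 mm above the lower end. This point is on the handle's axis 185 mm above the lower end (30 mm below the top); z runs along the brush towards the handle's top
- brush_end (a point): centre of the brush's flat lower end (the bristle end), 185 mm below brush_grip
- holder_floor (a point): brush holder, a white ceramic tube fixed to the table: bore 40 mm, outer diameter 48 mm on a foot 90 mm wide, mouth 67 mm above this point, which is the centre of its inner floor (8 mm above the table); z up
- dock: drying dock fixed to the table: white base with rails along its own y, and a wire shelf on four posts (underside of the wires 174 mm above the table) over local x -143 to 143 mm, y 90 to 220 mm. Origin on the table top, x and y level, z up; yaw varies
- carriage (a joint): travel of the carriage along the dock's +y, m: 0 = out in front of the shelf (loading), 0.15 = fully home under the shelf; slides with about 2 N of friction and stays where it is left; stops at both ends. The clamp's bolt blocks it at either end (with 7 mm of play) while locked
- tray (a point): centre of the carriage tray's top face, 30 mm above the table; its x and y are parallel to the dock's. The aluminium tray takes three measures in a row along x: inside the rim it is 232 mm along x by 96 mm along y, the rim stands 10 mm above this face
- handle (a point): carriage handle: upright black cylinder 20 mm across, from 45 to 90 mm above the table, at the end of the carriage's tongue; this point is on its axis 68 mm above the table and moves with the carriage
- clamp (a joint): clamp knob angle, rad: 0 = locked (bolt out), 1.5 = free (bolt drawn back), stops at both ends; grows clockwise seen from above; the carriage is free above about 0.8. The bolt goes back out only when the carriage is fully at either end. Stiff enough to stay where it is left (0.04 N m)
- knob (a point): clamp knob: black bar grip 46 mm long (along this point's x), 13 mm thick (along its y) and 34 mm high, from 32 to 66 mm above the table; this point is on the vertical turning axis, 55 mm above the table, and turns with the knob; at 0 its x is parallel to the dock's x
- loaf: bread loaf on the cooling rack; origin at the centre of its underside; bystander, leave alone
- tin: dark loaf tin, 100 x 190 x 75 mm; origin at the centre of its underside; bystander, leave alone
- shaker: aluminium flour shaker, 60 mm across, 104 mm tall; origin at the centre of its underside; bystander, leave alone
- scraper: flat dough scraper, 75 x 115 mm, 16 mm high; origin at the centre of its underside; bystander, leave alone
- spray: spray bottle, 74 mm across, 208 mm tall; origin at the centre of its underside; bystander, leave alone
- bowl: steel bowl, 150 mm across, 60 mm tall; origin at the centre of its underside; bystander, leave alone
Things that resemble listed ones, but are neither listed nor needed, are in the scene too. What is shaped like the part that bears middle but blue, orange or purple is not meant.

How it is judged:
By the outcome, as a careful person would: the job done as asked, in the order asked, and still so for the second after the job is handed in, with the robot touching nothing.
Of m_short, m_middle, m_tall only 2 to 3 are there at a start; the rules pass over those that are not, and their reading is None.
At some moment in a run one of m_short, m_middle, m_tall may be knocked a few centimetres aside while the robot is not near it.
It also fails if it takes over 210 s, if anything falls off the work surface, if the arm or the gripper's body presses on something with over 40 N, if the wrist force passes 120 N, or if a joint passes its speed limit or range.

ROBOT

A 6-joint arm with a two-finger parallel gripper is mounted at the origin on the work surface. World frame = base frame: x ahead of the robot, y to its left, z up, the work surface at z = 0. Lengths are in mm, angles in rad, forces in N, time in s.
With the tool pointing down it reaches from about 325 to 925 mm from the base axis. Payload 3.1 kg.
Tool frame: the origin (TCP) lies at the very end of the fingers, on their centre line; the grasp point (between the pads) lies 19 mm behind it; z points along the fingers, y is the direction in which the jaws open and shut (so a half turn about z gives the same grasp; the last joint's range is limited). The gripper opens to 85 mm and grips with 20 to 120 N. Pads are 22 mm wide; open, the fingers measure 114 mm over their backs; the gripper's body (76 mm by 85 mm) begins 54 mm behind the grasp point. The pads swing forward as they close: fully open they stand 13 mm farther back than shut.
Start: joints at [-1.384, 0.217, 1.613, -0, 1.311, -0.112], TCP at [184.005, -597.312, 208.8] pointing down, gripper open.
Joint ranges: [-2.75, 2.75], [-0.78, 2.1], [0.31, 2.55], [-1.13, 4.27], [0.13, 2.63], [-2.58, 2.58]. Speed limits (rad/s): [2.79, 2.79, 3.14, 3.14, 3.14, 3.14].

INTERFACE

Orientations are given as a 3x3 rotation matrix whose columns are the frame's x, y, z axes.
In Python, from cell import get_obs, vision, job gives the robot as it stands. The module is installed in compiled form; this text tells all that it offers.
- The arm moves only by the tool arm_command, never from a script. Its arguments are lists of equal length, an entry for each row: "slide": the shift along the tool's x, y, z in units of 300 mm (1.0 is 300 mm), a list of three; "spin": the turn about the tool's z in units of 180 degrees (1.0 is 180 degrees). In form: {"slide": [[tx, ty, tz], ...], "spin": [spin, ...]}. A call has 1 to 12 rows; each row is the pose to reach, as a shift and turn from the pose measured when the call began, along the tool's axes at that moment, turning the shorter way round; what a row does not reach only later rows make up. A row lasts 1/10 s, in which the tool goes at most 50 mm and 8.59 degrees, less where a joint would pass 70% of its speed; a pose out of reach is approached as far as the arm can. A call with a number of a shift or a turn outside -1 to 1 is refused whole. A call with a gripper value outside its range is refused whole. "fingers" is the opening, from -1 (shut) to 1 (fully open), so that 0 is half open, set as the call begins (left out, the last holds). The fingers move at their own pace and stop on an object; "squeeze" is the grip in N (left out, the last holds). Time passes only in rows, so rows that repeat a pose let the fingers close. It gives the time, the measured TCP pose, the force and the opening at its end, in the units of the state.
- get_obs(): the state, without advancing time (a new reading comes with each control period).
- vision.capture(name): name is "side" or "top" or "wrist"; returns a dict with "image" (420x560x3 uint8, red, green, blue), "camera_matrix" (3x3 intrinsics, pixels), "rvec" (rotation vector, rad) and "tvec" (3), from world to camera coordinates, as OpenCV has them. Camera axes: x right, y down, z forward; pixel columns grow to the right and rows downward; lengths in mm; the calibration is good to about 2 mm. A picture is of the moment at which its call begins. There is no depth.
- job.close_job(): hands the job in, once; it reports no verdict.
The state is a dict: "clock": time; "joint_pos": joint angles; "qvel": joint speeds; "joint_efforts": joint torques, N m; "eef_pos": TCP position; "orientation": TCP orientation; "force": force on the tool from outside, world axes, zero at the start; "wrist_torque": the same for the moment, N m; "grip_width": opening from 0.0 (shut) to 1.0 (fully open).
Only numpy, scipy, OpenCV 4.12 (cv2) and the standard library are available. Lean on these libraries where they do the work, as an engineer would, in place of code of your own. Each camera call takes 0.05 s, during which the arm holds its last target.

## Working session

There is one attempt and no reset: what is moved stays moved. The work goes in short steps, Python scripts to look and compute and a tool call to move; the robot and the scene stay as the last step left them, time stands still between calls to the robot, and variables do not carry over. Pictures are saved under pics/ and viewed, and the job is handed in when it is done.

Besides the shell and the picture viewer there is one more tool, called after "Request:" as name(argument=value, ...), one argument or row to a line, values as JSON. arm_command: Moves the arm, as the interface text tells. Shifts and turns lie within -1 to 1; 1 stands for 300 mm of shift or 180 degrees of turn. Its arguments: {"type":"object","properties":{"slide":{"type":"array","items":{"type":"array","items":{"type":"number","minimum":-1,"maximum":1}}},"spin":{"type":"array","items":{"type":"number","minimum":-1,"maximum":1}},"fingers":{"type":"number"},"squeeze":{"type":"number"}},"required":["slide","spin"]}

```bash
mkdir -p pics; ls; python3 - <<'E'
from cell import get_obs, vision
import cv2
o=get_obs(); print({k:o[k] for k in o})
for n in ["side","top","wrist"]:
    c=vision.capture(n); cv2.imwrite(f"pics/{n}0.png",c["image"][:,:,::-1]); print(n,c["camera_matrix"],c["rvec"],c["tvec"])
E
```

```text
pics
{'clock': 0.0, 'joint_pos': array([-1.38419804e+00,  2.17784958e-01,  1.61492207e+00,  2.25148594e-05,
        1.31130752e+00, -1.12204532e-01]), 'qvel': array([-1.88864605e-03,  9.67052692e-04,  1.84494270e-03,  1.18572091e-04,
       -3.45932187e-05,  1.60969740e-03]), 'joint_efforts': array([ 8.47486672e-05, -3.96847987e+01, -3.03851795e+01, -1.55782827e-04,
        9.76079522e-03,  6.35232453e-07]), 'eef_pos': array([ 183.84846761, -596.43988962,  207.45553837]), 'orientation': array([[ 9.55691367e-01,  2.94370224e-01, -4.27919990e-04],
       [ 2.94370389e-01, -9.55688438e-01,  2.38388973e-03],
       [ 2.92787966e-04, -2.40422981e-03, -9.99997067e-01]]), 'force': array([ 0.34455831,  0.56735201, -0.77524388]), 'wrist_torque': array([-0.0050999 ,  0.03806121, -0.03302526]), 'grip_width': 0.9967167719907668}
side [[458.64524453   0.         284.27801276]
 [  0.         458.64524453 202.63816439]
 [  0.           0.           1.        ]] [ 2.43981775 -0.03901834  0.02365844] [-530.98391801   86.77759827 1351.42026544]
top [[513.98284248   0.         283.00676558]
 [  0.         513.98284248 201.34948464]
 [  0.           0.           1.        ]] [ 2.21448614 -2.17541894  0.07256438] [  -5.56942821  533.81323744 1722.64668288]
wrist [[301.36664554   0.         282.73211955]
 [  0.         301.36664554 214.21255023]
 [  0.           0.           1.        ]] [-2.35156109  1.7361947   0.23115449] [-624.2986999   -32.68802695  377.32576481]
```

View pics/top0.png

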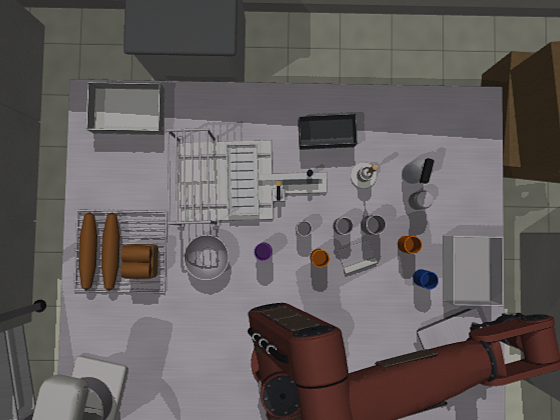

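View pics/side0.png

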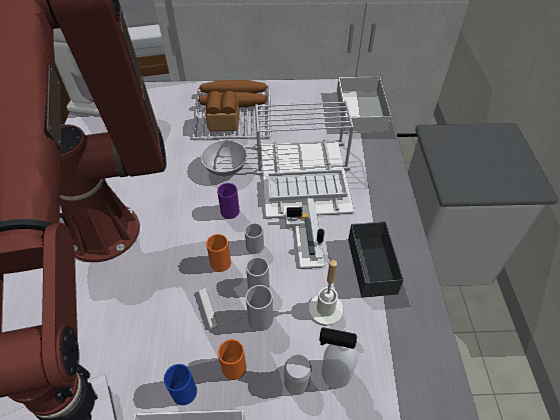

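View pics/wrist0.png

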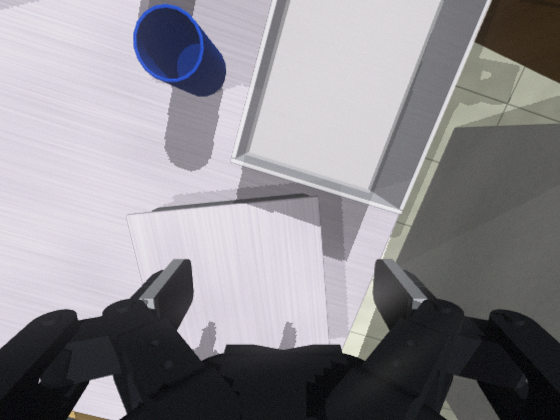

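```bash
cat > h.py <<'E'
import numpy as np, cv2
from cell import get_obs, vision
def cap(n,save=None):
    c=vision.capture(n)
    if save: cv2.imwrite(f"pics/{save}.png",c["image"][:,:,::-1])
    return c
def back(c,u,v,z):
    K=c["camera_matrix"];R,_=cv2.Rodrigues(np.array(c["rvec"],float));t=np.array(c["tvec"],float).ravel()
    d=R.T@np.linalg.inv(K)@np.array([u,v,1.]);C=-R.T@t
    return C+d*(z-C[2])/d[2]
def proj(c,P):
    p,_=cv2.projectPoints(np.array(P,float).reshape(-1,3),np.array(c["rvec"],float),np.array(c["tvec"],float),c["camera_matrix"],None);return p.reshape(-1,2)
def crop(c,u0,v0,u1,v1,s,name):
    im=c["image"][v0:v1,u0:u1,::-1];cv2.imwrite(f"pics/{name}.png",cv2.resize(im,None,fx=s,fy=s,interpolation=cv2.INTER_CUBIC))
E
python3 - <<'E'
from h import *
t=cap("top");s=cap("side")
crop(t,240,150,440,300,4,"topA");crop(t,160,110,350,250,4,"topB")
crop(s,190,170,390,320,4,"sideA")
for n,c in(("t",t),("s",s)):
    R,_=cv2.Rodrigues(c["rvec"]);print(n,-R.T@c["tvec"])
for u,v,z in[(304,229,80),(343,226,100),(373,224,120),(362,178,60),(310,173,90),(279,188,66)]:print(back(t,u,v,z))
E
```

```text
t [ 431.47122403   15.60666629 1751.02489983]
s [ 495.50997172 -823.51853977 1091.83244555]
[441.32568127 -65.38471953  80.        ]
[ 453.03435272 -189.55063568  100.        ]
[ 460.799027   -282.32126683  120.        ]
[ 613.30381698 -255.73578296   60.        ]
[623.28668967 -81.64308276  90.        ]
[574.59954016  18.21925735  66.        ]
```

View pics/topA.png

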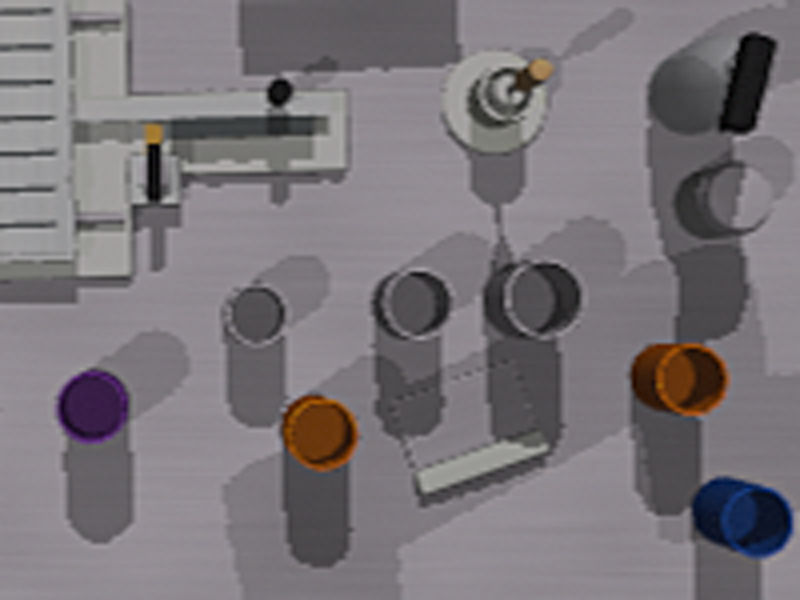

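View pics/topB.png

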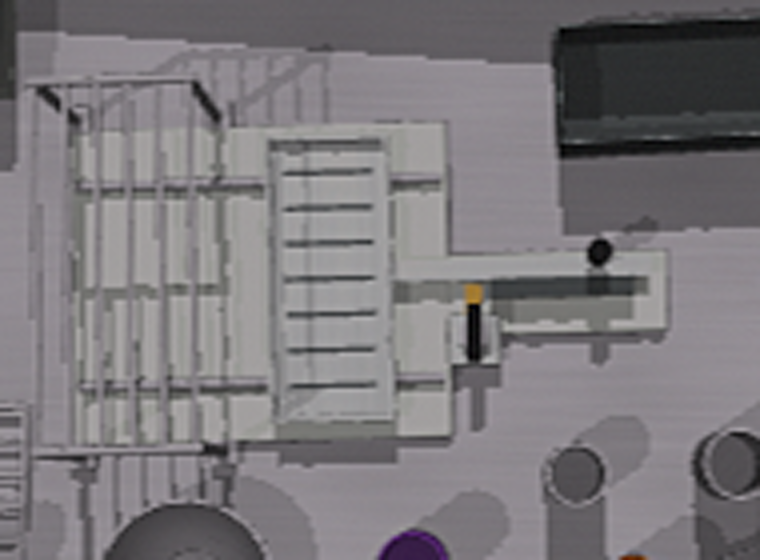

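View pics/sideA.png

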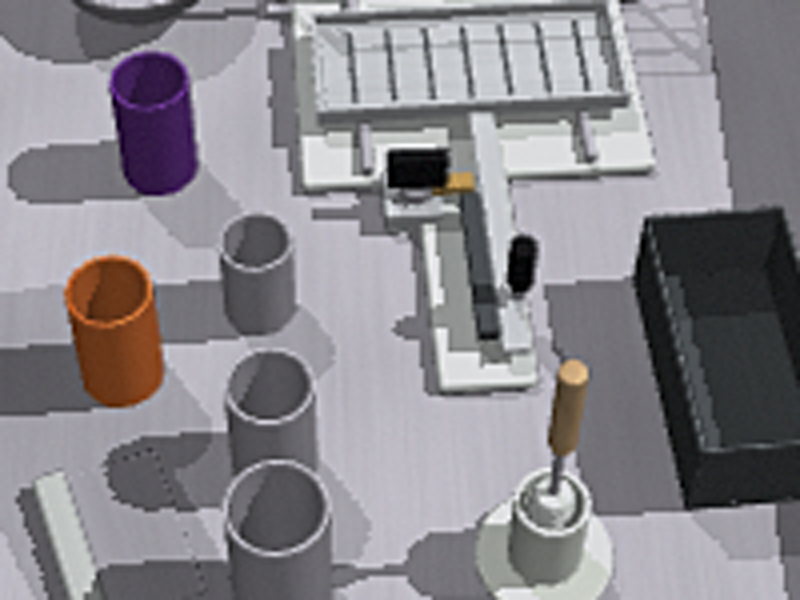

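```bash
python3 - <<'E'
from h import *
t=cap("top");s=cap("side");w=cap("wrist");o=get_obs()
R,_=cv2.Rodrigues(w["rvec"]);C=-R.T@w["tvec"];print("cam in tool",o["orientation"].T@(C-o["eef_pos"]),(o["orientation"].T@R.T).round(2))
def T(x,y,z,ou=240,ov=150):return back(t,ou+(x+.5)/4-.5,ov+(y+.5)/4-.5,z).round(1)
def S(x,y,z):return back(s,190+(x+.5)/4-.5,170+(y+.5)/4-.5,z).round(1)
print("short",T(254,314,80),S(256,242,80));print("mid",T(413,303,100),S(270,386,100));print("tall",T(542,299,120),S(277,507,120))
print("brushtop",T(541,69,223),S(574,371,223));print("holder mouth",T(500,96,75),S(549,505,75))
print("handle",T(279,91,90),S(523,243,90));print("knob",T(153,164,66),S(420,158,66))
B=lambda x,y,z:T(x,y,z,160,110)
for p in[(270,142),(386,142),(277,420),(397,420)]:print("tray",B(*p,40))
for p in[(446,122),(450,437)]:print("base",B(*p,15))
for p in[(314,110),(627,98)]:print("traySide",S(*p,40))
for p in[(655,165),(305,188)]:print("baseSide",S(*p,15))
E
```

```text
cam in tool [  65.97415679    0.43292841 -163.96141961] [[-0.   -0.97 -0.26]
 [ 1.   -0.   -0.  ]
 [ 0.   -0.26  0.97]]
short [444.1 -62.5  80. ] [444.2 -65.7  80. ]
mid [ 455.  -189.1  100. ] [ 455.1 -194.6  100. ]
tall [ 459.7 -289.1  120. ] [ 460.3 -291.3  120. ]
brushtop [ 629.9 -267.9  223. ] [ 629.9 -267.9  223. ]
holder mouth [ 626.3 -261.8   75. ] [ 627.1 -270.5   75. ]
handle [625.3 -79.6  90. ] [626.3 -79.3  90. ]
knob [565.9  21.8  66. ] [561.4  17.1  66. ]
tray [717.9 194.8  40. ]
tray [719.7  97.6  40. ]
tray [484.9 183.4  40. ]
tray [486.7  83.6  40. ]
base [742.   48.1  15. ]
base [473.9  39.6  15. ]
traySide [485.1  87.8  40. ]
traySide [724.   93.1  40. ]
baseSide [742.5  46.9  15. ]
baseSide [477.2  32.4  15. ]
```

```bash
cat >> h.py <<'E'
def go(*tg):
    """targets (x,y,z,xang_deg)"""
    o=get_obs();R=o["orientation"];p=o["eef_pos"];a0=np.degrees(np.arctan2(R[1,0],R[0,0]))
    print("t %.2f"%o["clock"],"p",p.round(1),"xang %.1f"%a0,"g %.3f"%o["grip_width"],"F",o["force"].round(1),"j",o["joint_pos"].round(2))
    for x,y,z,a in tg:
        d=R.T@(np.array([x,y,z])-p)/300
        s=-(((a-a0)+180)%360-180)/180
        print((x,y,z,a),"->",d.round(3).tolist(),"spin %.3f"%s)
E
python3 -c "
from h import *
go((184,-597,300,90),(630,-268,310,90))"
```

```text
t 0.40 p [ 184.  -597.2  208.6] xang 17.1 g 1.000 F [-0.2 -1.   0. ] j [-1.38  0.22  1.61 -0.    1.31 -0.11]
(184, -597, 300, 90) -> [0.0, -0.001, -0.305] spin -0.405
(630, -268, 310, 90) -> [1.744, -0.611, -0.338] spin -0.405
```

Request:
arm_command(
  slide=[
    [0,0,-0.17],
    [0,0,-0.305],
    [0.16,-0.05,-0.33],
    [0.9,-0.3,-0.33],
    [0.9,-0.3,-0.33],
    [0.9,-0.3,-0.33],
    [0.9,-0.3,-0.33],
    [0.9,-0.3,-0.33],
  ],
  spin=[0,0,-0.05,-0.1,-0.15,-0.2,-0.25,-0.3],
)

```text
clock: 1.2
eef_pos: [417.8, -429.5, 307.9]
orientation: [[0.356, 0.935, 0.001], [0.935, -0.356, 0.001], [0.001, 0.001, -1.0]]
force: [0.4, -0.9, -0.0]
grip_width: 1.001
```

```bash
python3 -c "
from h import *
go((630,-268,310,180),(630,-268,174,180))"
```

```text
t 1.20 p [ 417.8 -429.5  307.9] xang 69.1 g 1.001 F [ 0.4 -0.9 -0. ] j [-0.92  0.1   1.56  0.    1.48 -0.55]
(630, -268, 310, 180) -> [0.755, 0.469, -0.006] spin -0.616
(630, -268, 174, 180) -> [0.754, 0.469, 0.447] spin -0.616
```

Request:
arm_command(
  slide=[
    [0.15,0.09,0],
    [0.3,0.18,0],
    [0.45,0.27,0],
    [0.6,0.36,0],
    [0.755,0.469,0],
    [0.755,0.469,0],
    [0.755,0.469,0],
    [0.755,0.469,0],
    [0.755,0.469,0],
    [0.755,0.469,0],
    [0.755,0.469,0],
    [0.755,0.469,0],
  ],
  spin=[-0.616,-0.616,-0.616,-0.616,-0.616,-0.616,-0.616,-0.616,-0.616,-0.616,-0.616,-0.616],
)

```text
clock: 2.4
eef_pos: [629.9, -267.9, 308.1]
orientation: [[-0.991, 0.136, 0.001], [0.136, 0.991, 0.001], [-0.001, 0.001, -1.0]]
force: [0.9, -0.2, 0.1]
grip_width: 1.002
```

```bash
python3 -c "
from h import *
w=cap('wrist','w1');cap('side','s1')
print(proj(w,[[629.9,-267.9,223],[627,-265,75]]))
go((630,-268,174,180))"
```

```text
[[282.9707047  211.79344027]
 [284.74697935 181.4065879 ]]
t 2.50 p [ 629.9 -267.9  308.1] xang 171.8 g 1.000 F [-0.7 -0.3  0.1] j [-0.5   0.29  1.35  0.    1.51 -1.93]
(630, -268, 174, 180) -> [-0.0, -0.001, 0.447] spin -0.046
```

View pics/w1.png

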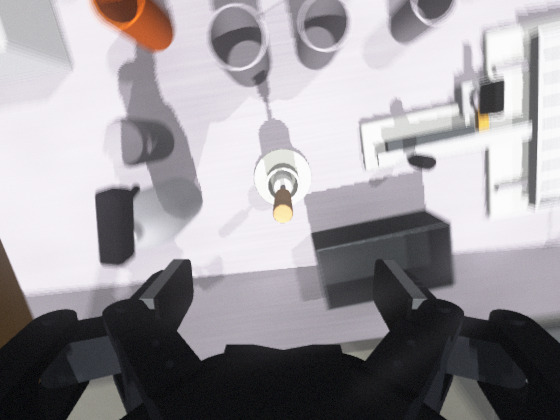

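Request:
arm_command(
  slide=[
    [0,0,0.15],
    [0,0,0.3],
    [0,0,0.4],
    [0,0,0.447],
    [0,0,0.447],
  ],
  spin=[-0.046,-0.046,-0.046,-0.046,-0.046],
)

```text
clock: 3.0
eef_pos: [628.3, -267.0, 170.9]
orientation: [[-1.0, 0.0, -0.004], [0.0, 1.0, 0.003], [0.004, 0.003, -1.0]]
force: [0.5, 0.6, -0.4]
grip_width: 0.997
```

Request:
arm_command(
  slide=[
    [0,0,0],
    [0,0,0],
    [0,0,0],
    [0,0,0],
    [0,0,0],
    [0,0,0],
  ],
  spin=[0,0,0,0,0,0],
  fingers=-1,
  squeeze=50,
)

```text
clock: 3.6
eef_pos: [629.1, -267.4, 172.4]
orientation: [[-1.0, 0.0, -0.002], [0.0, 1.0, 0.002], [0.002, 0.002, -1.0]]
force: [-1.2, 0.1, 3.4]
grip_width: 0.194
```

```bash
python3 -c "
from h import *
t=cap('top','t2');s=cap('side','s2');crop(s,190,170,390,320,4,'s2c');crop(t,240,150,440,300,4,'t2c')
go((630,-268,320,180))"
```

```text
t 3.70 p [ 629.2 -267.5  172.4] xang 180.0 g 0.197 F [-0.2 -0.4  4.1] j [-0.5   0.37  1.49  0.    1.28 -2.08]
(630, -268, 320, 180) -> [-0.002, -0.001, -0.492] spin -0.000
```

View pics/s2.png

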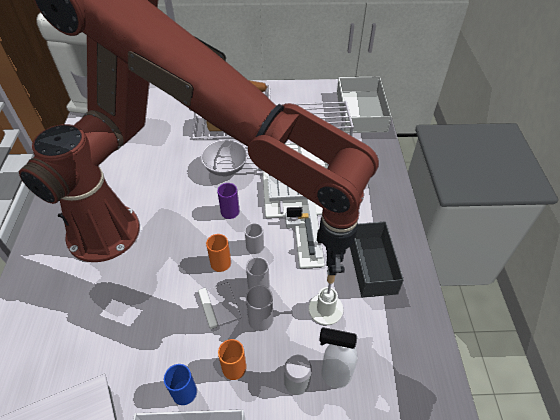

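Request:
arm_command(
  slide=[
    [0,0,-0.12],
    [0,0,-0.28],
    [0,0,-0.44],
    [0,0,-0.52],
    [0,0.1,-0.52],
    [0.07,0.2,-0.52],
    [0.15,0.3,-0.52],
    [0.2,0.35,-0.52],
    [0.2,0.35,-0.52],
  ],
  spin=[0,0,0,0,0,0,0,0,0],
)

```text
clock: 4.6
eef_pos: [567.6, -160.3, 328.1]
orientation: [[-1.0, -0.002, -0.004], [-0.002, 1.0, 0.003], [0.004, 0.003, -1.0]]
force: [0.7, -1.1, -0.6]
grip_width: 0.191
```

```bash
python3 -c "
from h import *
w=cap('wrist','w3');s=cap('side','s3');t=cap('top','t3')
print(proj(w,[[444,-64,80],[455,-191,100],[460,-290,120]]))
go((444,-64,320,180))"
```

```text
[[358.1475435   86.64695011]
 [257.38594315  93.58654045]
 [170.51505271  95.73420581]]
t 4.75 p [ 569.6 -163.1  328.2] xang 180.0 g 0.194 F [-0.1 -0.8 -1.4] j [-0.4   0.08  1.55  0.    1.52 -1.97]
(444, -64, 320, 180) -> [0.419, 0.33, 0.029] spin -0.000
```

View pics/w3.png

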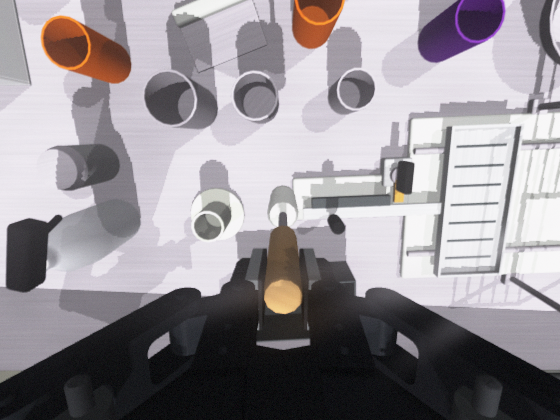

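View pics/s3.png

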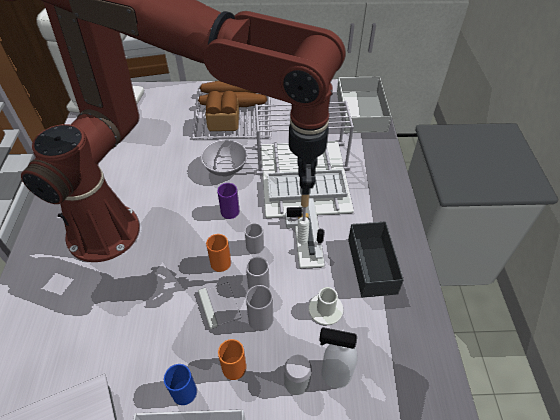

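```bash
python3 -c "
from h import *
w=cap('wrist');crop(w,130,50,400,250,2.9,'w3c')
for u,v,z in[(355,90,80),(256,96.5,100),(171,99,120),(209.5,226,75),(337,222.5,90),(404,176,66)]:print(back(w,u,v,z).round(1))
"
```

```text
[450.7 -70.8  80. ]
[ 460.7 -195.7  100. ]
[ 465.6 -292.8  120. ]
[ 633.5 -269.2   75. ]
[624.  -87.7  90. ]
[562.5   8.7  66. ]
```

View pics/w3c.png

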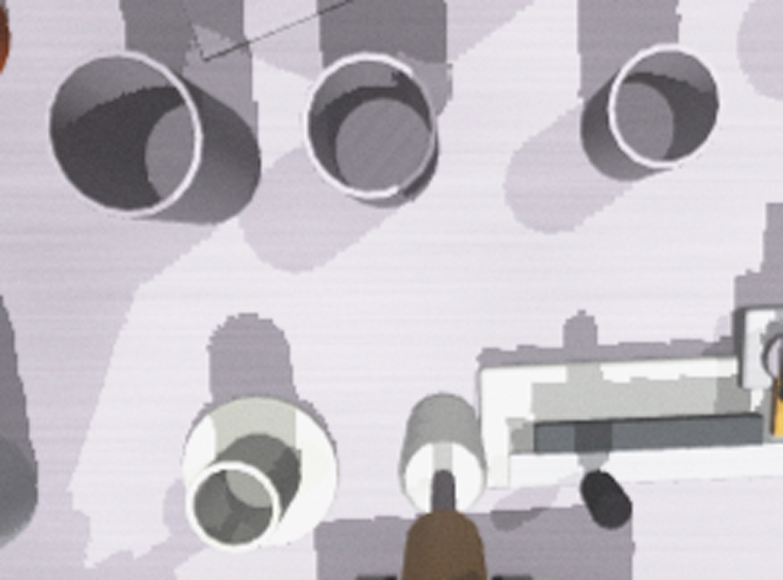

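```bash
python3 -c "
from h import *
w=cap('wrist')
f=lambda x,y:(130+(x+.5)/2.9-.5,50+(y+.5)/2.9-.5)
for u,v,z in[(664,107,80),(371,126,100),(126,134,120),(234,505,75),(599,490,90)]:print(back(w,*f(u,v),z).round(1))
go((443,-65.5,320,180))"
```

```text
[446.8 -66.6  80. ]
[ 457.  -193.9  100. ]
[ 462.3 -290.2  120. ]
[ 630.3 -268.    75. ]
[618.6 -89.3  90. ]
t 4.85 p [ 569.9 -163.5  328.2] xang 179.9 g 0.197 F [-0.6 -0.2 -1.6] j [-0.4   0.08  1.55  0.    1.52 -1.97]
(443, -65.5, 320, 180) -> [0.423, 0.326, 0.029] spin -0.000
```

Request:
arm_command(
  slide=[
    [0.12,0.1,0.03],
    [0.26,0.2,0.05],
    [0.36,0.28,0.08],
    [0.415,0.325,0.1],
    [0.415,0.325,0.1],
    [0.415,0.325,0.1],
    [0.415,0.325,0.1],
  ],
  spin=[0,0,0,0,0,0,0],
)

```text
clock: 5.55
eef_pos: [446.8, -66.9, 299.3]
orientation: [[-1.0, 0.002, -0.001], [0.002, 1.0, 0.001], [0.001, 0.001, -1.0]]
force: [-0.5, 0.3, -0.4]
grip_width: 0.195
```

```bash
python3 -c "
from h import *
w=cap('wrist','w4');s=cap('side');crop(s,210,150,310,300,4,'s4c')
print(proj(w,[[445.5,-66,80]]))
go((445.5,-66,168,180),(445.5,-66,215,180))"
```

```text
[[283.57418532 184.90384913]]
t 5.65 p [446.6 -66.8 299.1] xang 179.9 g 0.193 F [ 0.2 -0.1 -0.6] j [-0.3  -0.23  1.89  0.    1.48 -1.87]
(445.5, -66, 168, 180) -> [0.003, 0.002, 0.437] spin -0.001
(445.5, -66, 215, 180) -> [0.003, 0.002, 0.28] spin -0.001
```

View pics/w4.png

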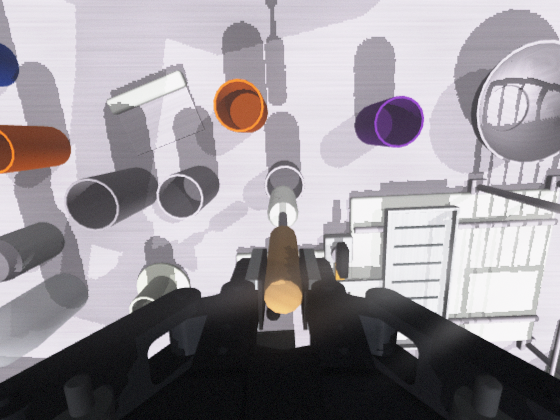

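View pics/s4c.png

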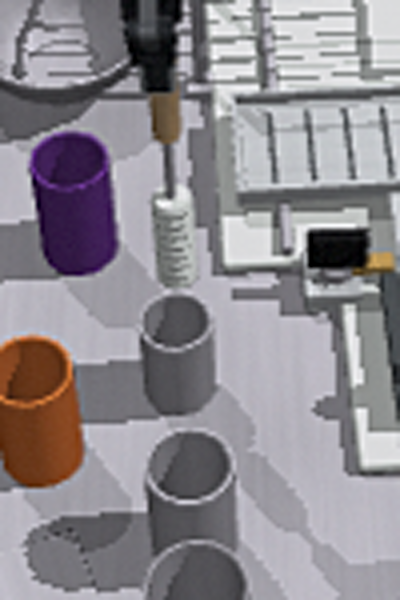

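Request:
arm_command(
  slide=[
    [0.003,0.002,0.1],
    [0.003,0.002,0.22],
    [0.003,0.002,0.34],
    [0.003,0.002,0.4],
    [0.003,0.002,0.425],
    [0.003,0.002,0.435],
    [0.003,0.002,0.437],
  ],
  spin=[0,0,0,0,0,0,0],
)

```text
clock: 6.35
eef_pos: [446.6, -66.5, 169.0]
orientation: [[-1.0, 0.003, 0.0], [0.003, 1.0, 0.001], [-0.0, 0.001, -1.0]]
force: [0.3, 0.2, -1.6]
grip_width: 0.194
```

```bash
python3 -c "
from h import *
s=cap('side');crop(s,210,150,310,300,4,'s5c')
go((445.5,-66,168,180),(445.5,-66,225,180))"
```

```text
t 6.40 p [446.7 -66.5 169.3] xang 179.9 g 0.194 F [ 0.3  0.4 -1.3] j [-0.3  -0.13  2.05  0.    1.22 -1.87]
(445.5, -66, 168, 180) -> [0.004, 0.002, 0.004] spin -0.001
(445.5, -66, 225, 180) -> [0.004, 0.002, -0.186] spin -0.001
```

View pics/s5c.png

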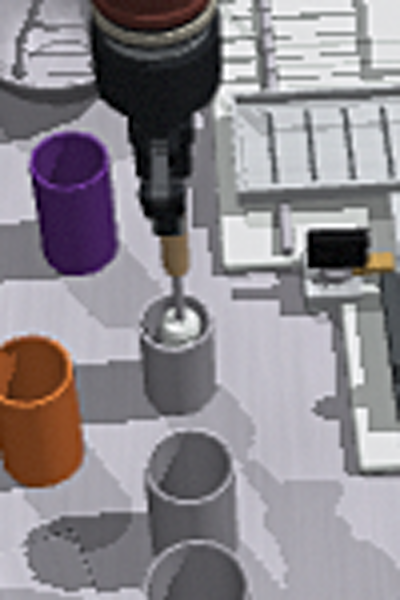

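Request:
arm_command(
  slide=[
    [0.003,0,0.01],
    [0.003,0,0.014],
    [0.003,0,0.014],
    [0.003,0,0.014],
  ],
  spin=[0,0,0,0],
)

```text
clock: 6.8
eef_pos: [448.2, -67.1, 168.3]
orientation: [[-1.0, 0.002, 0.006], [0.002, 1.0, -0.001], [-0.006, -0.001, -1.0]]
force: [-0.9, -0.8, 5.9]
grip_width: 0.195
```

Request:
arm_command(
  slide=[
    [0,0,-0.1],
    [0,0,-0.18],
    [0,0,-0.19],
    [0,0,-0.19],
    [0,0,-0.19],
    [0,0,-0.1],
    [0,0,-0.03],
    [0,0,0],
    [0,0,0.004],
    [0,0,0.006],
    [0,0,0.008],
  ],
  spin=[0,0,0,0,0,0,0,0,0,0,0],
)

```text
clock: 7.9
eef_pos: [449.1, -67.1, 167.4]
orientation: [[-1.0, 0.002, 0.007], [0.002, 1.0, -0.0], [-0.007, -0.0, -1.0]]
force: [-0.9, 1.0, 11.6]
grip_width: 0.19
```

```bash
python3 -c "
from h import *
go((446,-66,168,180),(446,-66,310,180),(456,-193,310,180))"
```

```text
t 7.90 p [449.1 -67.1 167.4] xang 179.9 g 0.190 F [-0.9  1.  11.6] j [-0.3  -0.12  2.05  0.    1.21 -1.87]
(446, -66, 168, 180) -> [0.01, 0.004, -0.002] spin -0.001
(446, -66, 310, 180) -> [0.007, 0.003, -0.475] spin -0.001
(456, -193, 310, 180) -> [-0.028, -0.42, -0.475] spin -0.001
```

Request:
arm_command(
  slide=[
    [0.007,0.003,-0.1],
    [0.007,0.003,-0.25],
    [0.007,0.003,-0.4],
    [0.007,0.003,-0.475],
    [0,-0.1,-0.475],
    [-0.01,-0.25,-0.475],
    [-0.02,-0.36,-0.475],
    [-0.028,-0.42,-0.475],
    [-0.028,-0.42,-0.475],
    [-0.028,-0.42,-0.475],
    [-0.028,-0.42,-0.475],
  ],
  spin=[0,0,0,0,0,0,0,0,0,0,0],
)

```text
clock: 9.0
eef_pos: [456.0, -191.7, 309.6]
orientation: [[-1.0, 0.001, 0.007], [0.001, 1.0, 0.001], [-0.007, 0.001, -1.0]]
force: [-0.5, 0.0, -0.6]
grip_width: 0.198
```

```bash
python3 -c "
from h import *
w=cap('wrist','w6')
print(proj(w,[[445.5,-66,80],[456,-193.5,100],[461,-290.5,120]]))
go((456,-193.5,168,180))"
```

```text
[[379.1592195  175.17050363]
 [281.54366892 185.93697926]
 [200.1337485  193.13197413]]
t 9.05 p [ 456.1 -191.8  309.8] xang 179.9 g 0.191 F [ 0.8 -0.2 -0.7] j [-0.54 -0.14  1.79  0.    1.48 -2.11]
(456, -193.5, 168, 180) -> [0.004, -0.006, 0.473] spin -0.000
```

View pics/w6.png

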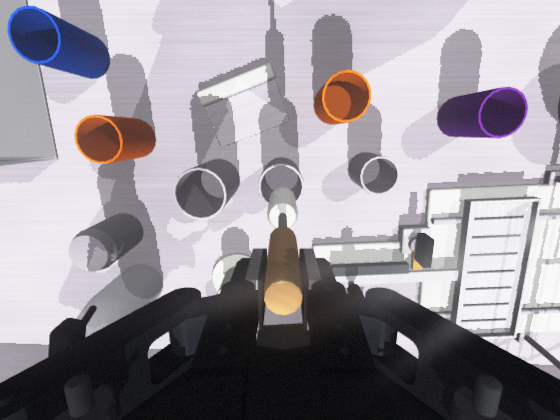

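```bash
python3 -c "
from h import *
w=cap('wrist');crop(w,160,120,420,240,3,'w6c')
"
```

```text
(no output)
```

View pics/w6c.png

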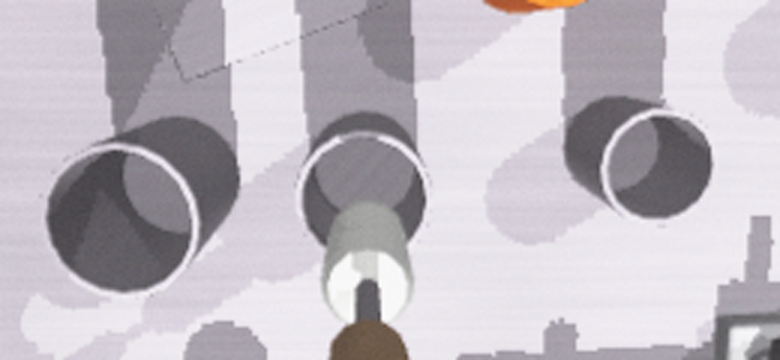

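Request:
arm_command(
  slide=[
    [0.002,-0.006,0.12],
    [0.002,-0.006,0.26],
    [0.003,-0.006,0.38],
    [0.004,-0.006,0.44],
    [0.004,-0.006,0.465],
    [0.004,-0.006,0.475],
    [0.004,-0.006,0.482],
    [0.004,-0.006,0.485],
    [0.004,-0.006,0.487],
  ],
  spin=[0,0,0,0,0,0,0,0,0],
)

```text
clock: 10.0
eef_pos: [458.1, -194.0, 167.5]
orientation: [[-1.0, 0.001, 0.012], [0.001, 1.0, -0.001], [-0.012, -0.001, -1.0]]
force: [-0.4, 2.4, 7.2]
grip_width: 0.19
```

```bash
python3 -c "
from h import *
s=cap('side');crop(s,210,180,310,330,4,'s7c')
go((456,-193.5,168,180))"
```

```text
t 10.05 p [ 458.1 -194.   167.5] xang 179.9 g 0.194 F [-0.9  2.   6.2] j [-0.55 -0.02  1.96  0.01  1.2  -2.12]
(456, -193.5, 168, 180) -> [0.007, 0.002, -0.002] spin -0.000
```

View pics/s7c.png

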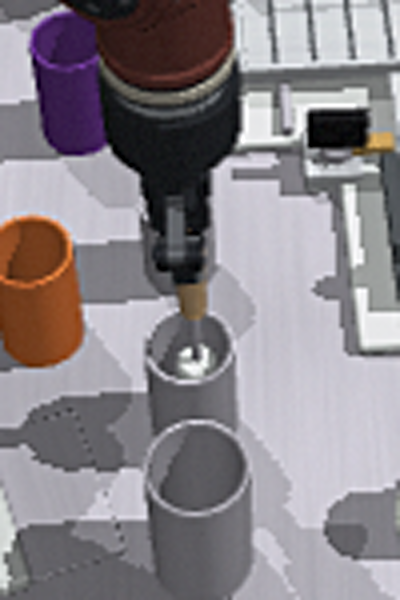

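Request:
arm_command(
  slide=[
    [0.005,0.002,-0.12],
    [0.005,0.002,-0.21],
    [0.005,0.002,-0.22],
    [0.005,0.002,-0.22],
    [0.004,0.002,-0.1],
    [0.004,0.002,-0.02],
    [0.004,0.002,0.003],
    [0.004,0.002,0.006],
    [0.004,0.002,0.006],
  ],
  spin=[0,0,0,0,0,0,0,0,0],
)

```text
clock: 10.95
eef_pos: [456.7, -193.5, 166.1]
orientation: [[-1.0, 0.001, 0.011], [0.001, 1.0, -0.001], [-0.011, -0.001, -1.0]]
force: [-0.6, 1.3, 6.6]
grip_width: 0.193
```

```bash
python3 -c "
from h import *
go((456,-193.5,320,180),(461,-290.5,320,180))"
```

```text
t 10.95 p [ 456.7 -193.5  166.1] xang 180.0 g 0.193 F [-0.6  1.3  6.6] j [-0.55 -0.03  1.96  0.01  1.2  -2.12]
(456, -193.5, 320, 180) -> [-0.003, -0.001, -0.513] spin -0.000
(461, -290.5, 320, 180) -> [-0.02, -0.324, -0.513] spin -0.000
```

Request:
arm_command(
  slide=[
    [-0.003,0,-0.12],
    [-0.003,0,-0.28],
    [-0.003,0,-0.42],
    [-0.003,0,-0.51],
    [-0.01,-0.1,-0.51],
    [-0.015,-0.22,-0.51],
    [-0.02,-0.3,-0.51],
    [-0.02,-0.324,-0.51],
    [-0.02,-0.324,-0.51],
    [-0.02,-0.324,-0.51],
  ],
  spin=[0,0,0,0,0,0,0,0,0,0],
)

```text
clock: 11.95
eef_pos: [460.7, -289.5, 318.2]
orientation: [[-1.0, 0.0, 0.009], [0.0, 1.0, 0.001], [-0.009, 0.001, -1.0]]
force: [-0.4, 0.0, -1.3]
grip_width: 0.195
```

```bash
python3 -c "
from h import *
w=cap('wrist');crop(w,160,120,420,240,3,'w8c')
p=proj(w,[[445.5,-66,80],[456,-193.5,100],[461,-290.5,120]]);print(p,((p-[160,120]+.5)*3-.5))
o=get_obs();print(o['eef_pos']+o['orientation'][:,2]*165)
go((461,-290.5,167,180))"
```

```text
[[450.91049275 170.3199148 ]
 [358.15822534 180.6426063 ]
 [282.05723279 187.42124658]] [[873.73147826 151.95974439]
 [595.47467602 182.92781889]
 [367.17169836 203.26373973]]
[ 462.46003398 -289.21029112  153.55652302]
t 12.00 p [ 460.8 -289.3  318.5] xang -180.0 g 0.193 F [-0.2 -0.  -1. ] j [-0.69 -0.03  1.68  0.01  1.49 -2.27]
(461, -290.5, 167, 180) -> [0.004, -0.004, 0.505] spin 0.000
```

View pics/w8c.png

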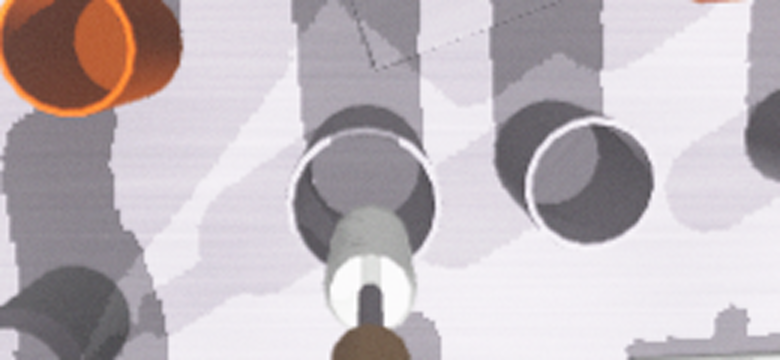

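Request:
arm_command(
  slide=[
    [0.004,-0.006,0.12],
    [0.004,-0.006,0.26],
    [0.004,-0.006,0.4],
    [0.004,-0.006,0.47],
    [0.004,-0.006,0.495],
    [0.004,-0.006,0.505],
    [0.004,-0.006,0.511],
    [0.004,-0.006,0.514],
    [0.004,-0.006,0.516],
  ],
  spin=[0,0,0,0,0,0,0,0,0],
)

```text
clock: 12.9
eef_pos: [462.6, -291.9, 166.2]
orientation: [[-1.0, 0.0, 0.013], [-0.0, 1.0, -0.002], [-0.013, -0.002, -1.0]]
force: [0.3, 1.4, 5.8]
grip_width: 0.188
```

```bash
python3 -c "
from h import *
s=cap('side');crop(s,210,220,310,370,4,'s9c')
go((461,-291,167,180))"
```

```text
t 12.95 p [ 462.6 -291.9  166.2] xang 180.0 g 0.192 F [0.3 0.7 6. ] j [-0.7   0.08  1.85  0.01  1.2  -2.27]
(461, -291, 167, 180) -> [0.005, 0.003, -0.003] spin -0.000
```

View pics/s9c.png

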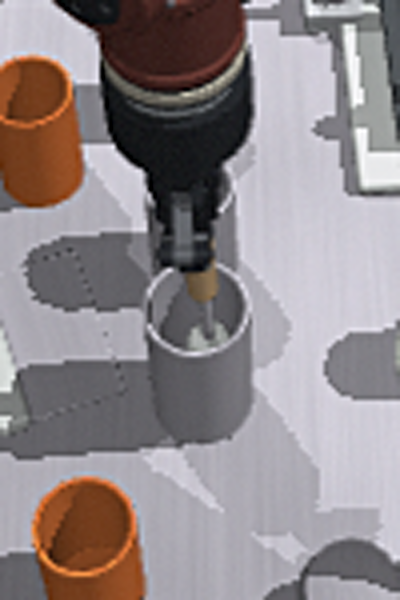

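Bottom contact (6 N). Up ~80 mm, down again.

Request:
arm_command(
  slide=[
    [0.005,0.003,-0.12],
    [0.005,0.003,-0.25],
    [0.005,0.003,-0.27],
    [0.005,0.003,-0.27],
    [0.005,0.003,-0.27],
    [0.004,0.003,-0.13],
    [0.004,0.003,-0.03],
    [0.004,0.003,0],
    [0.004,0.003,0.004],
    [0.004,0.003,0.005],
    [0.004,0.003,0.005],
  ],
  spin=[0,0,0,0,0,0,0,0,0,0,0],
)

```text
clock: 14.05
eef_pos: [460.2, -290.1, 164.4]
orientation: [[-1.0, -0.0, 0.01], [-0.0, 1.0, 0.001], [-0.01, 0.001, -1.0]]
force: [-2.2, 0.7, 7.1]
grip_width: 0.195
```

```bash
python3 -c "
from h import *
go((461,-291,320,180),(629.5,-268,320,180))"
```

```text
t 14.05 p [ 460.2 -290.1  164.4] xang -180.0 g 0.195 F [-2.2  0.7  7.1] j [-0.7   0.08  1.85  0.01  1.2  -2.27]
(461, -291, 320, 180) -> [-0.008, -0.002, -0.519] spin 0.000
(629.5, -268, 320, 180) -> [-0.569, 0.074, -0.513] spin 0.000
```

Request:
arm_command(
  slide=[
    [-0.008,-0.002,-0.12],
    [-0.008,-0.002,-0.28],
    [-0.008,-0.002,-0.42],
    [-0.008,-0.002,-0.519],
    [-0.11,0.01,-0.519],
    [-0.26,0.03,-0.519],
    [-0.41,0.05,-0.519],
    [-0.52,0.07,-0.519],
    [-0.564,0.074,-0.519],
    [-0.564,0.074,-0.519],
    [-0.564,0.074,-0.519],
    [-0.564,0.074,-0.519],
  ],
  spin=[0,0,0,0,0,0,0,0,0,0,0,0],
)

```text
clock: 15.25
eef_pos: [626.6, -268.3, 320.9]
orientation: [[-1.0, 0.001, 0.008], [0.001, 1.0, 0.002], [-0.008, 0.002, -1.0]]
force: [-0.7, 0.3, -0.6]
grip_width: 0.19
```

```bash
python3 -c "
from h import *
w=cap('wrist');crop(w,200,130,360,250,4,'w10c');s=cap('side');crop(s,270,160,390,340,3.3,'s10c')
o=get_obs();e=o['eef_pos']+o['orientation'][:,2]*161;print(e)
p=proj(w,[[629.9,-267.9,75],e]);print(p,((p-[200,130]+.5)*4-.5))
go((628.5,-268,172,180))"
```

```text
[ 628.38137706 -268.28783528  160.81618517]
[[283.01388545 183.50856532]
 [282.82920669 195.23515952]] [[333.55554182 215.53426129]
 [332.81682677 262.44063808]]
t 15.35 p [ 626.9 -268.5  321.8] xang 179.9 g 0.190 F [ 0.5  0.4 -0.3] j [-0.51  0.27  1.34  0.01  1.52 -2.08]
(628.5, -268, 172, 180) -> [-0.001, 0.001, 0.499] spin -0.000
```

View pics/w10c.png

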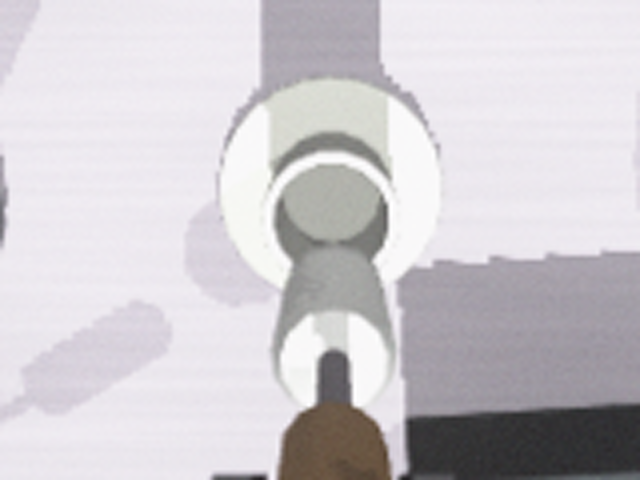

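View pics/s10c.png

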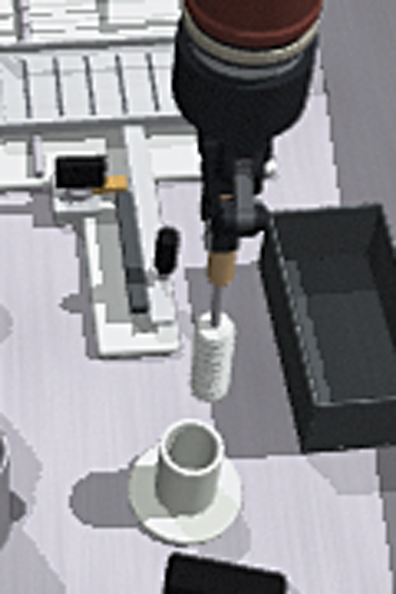

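Request:
arm_command(
  slide=[
    [-0.002,0.001,0.1],
    [-0.002,0.001,0.22],
    [-0.002,0.001,0.34],
    [-0.002,0.001,0.43],
    [-0.002,0.001,0.48],
    [-0.002,0.001,0.499],
    [-0.002,0.001,0.504],
    [-0.002,0.001,0.508],
    [-0.002,0.001,0.508],
  ],
  spin=[0,0,0,0,0,0,0,0,0],
)

```text
clock: 16.25
eef_pos: [628.5, -267.9, 168.1]
orientation: [[-1.0, 0.001, 0.009], [0.001, 1.0, 0.002], [-0.009, 0.002, -1.0]]
force: [2.7, -0.6, 1.2]
grip_width: 0.19
```

```bash
python3 -c "
from h import *
s=cap('side');crop(s,270,160,390,340,3.3,'s11c')
go((628.5,-268,168,180))"
```

```text
t 16.30 p [ 628.6 -267.8  168. ] xang 179.9 g 0.193 F [ 2.7 -0.1 -1. ] j [-0.51  0.37  1.51  0.01  1.26 -2.08]
(628.5, -268, 168, 180) -> [0.0, -0.001, 0.0] spin -0.000
```

View pics/s11c.png

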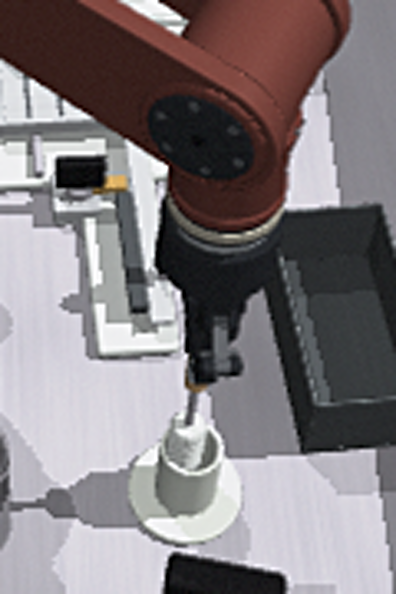

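Request:
arm_command(
  slide=[
    [-0.008,0,0],
    [-0.01,0,0.004],
    [-0.01,0,0.008],
    [-0.01,0,0.01],
    [-0.01,0,0.01],
  ],
  spin=[0,0,0,0,0],
)

```text
clock: 16.8
eef_pos: [630.8, -267.5, 164.2]
orientation: [[-1.0, 0.001, 0.006], [0.001, 1.0, 0.003], [-0.006, 0.003, -1.0]]
force: [0.9, 0.1, -1.3]
grip_width: 0.196
```

```bash
python3 -c "
from h import *
t=cap('top');crop(t,320,140,420,220,6,'t12c')
go((630,-268,168,180))"
```

```text
t 16.85 p [ 630.9 -267.6  164.3] xang 179.9 g 0.188 F [ 0.9 -0.3 -0.4] j [-0.51  0.38  1.5   0.01  1.26 -2.08]
(630, -268, 168, 180) -> [0.003, -0.001, -0.012] spin -0.000
```

View pics/t12c.png

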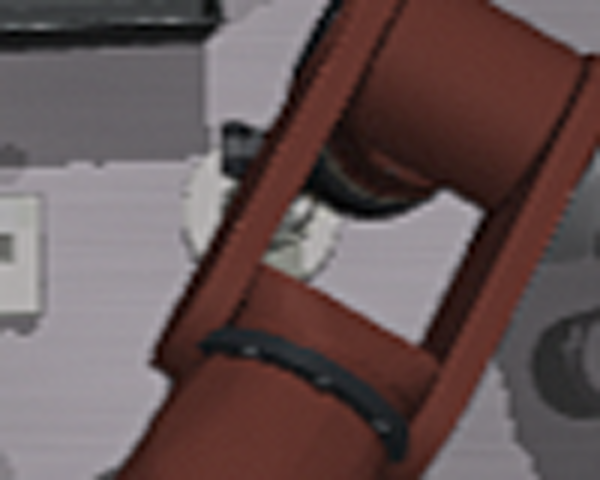

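```bash
python3 -c "
from h import *
s=cap('side');crop(s,290,210,370,330,6,'s13c')
p=proj(s,[[630,-268,75],[630,-268,143],[630,-268,88],[630,-268,8]]);print((p-[290,210])*6)
w=cap('wrist','w13')
"
```

```text
[[227.5909665  509.7176426 ]
 [241.27807329 425.04855031]
 [230.11022542 494.13338733]
 [215.27392949 585.91141823]]
```

View pics/s13c.png

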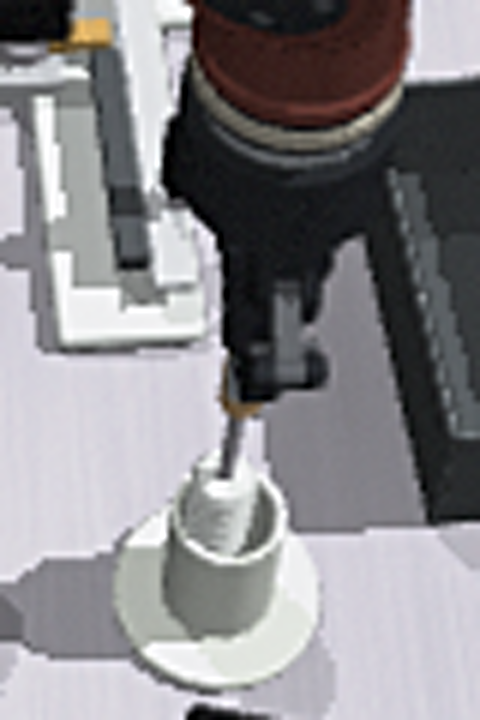

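View pics/w13.png

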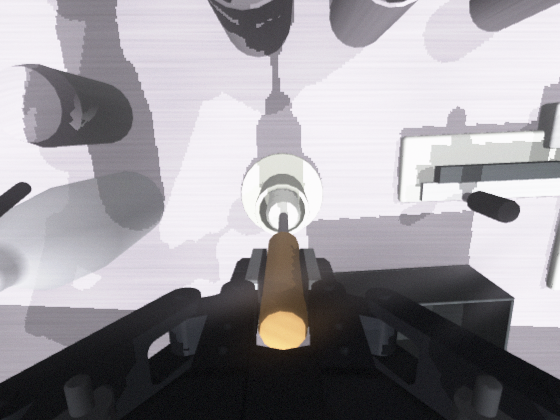

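Request:
arm_command(
  slide=[
    [0.005,0,0],
    [0.01,0,0],
    [0.015,0,0],
    [0.02,0,0],
    [0.023,0,0],
    [0.023,0,0],
  ],
  spin=[0,0,0,0,0,0],
  squeeze=20,
)

```text
clock: 17.55
eef_pos: [624.7, -267.7, 165.2]
orientation: [[-1.0, 0.001, 0.009], [0.001, 1.0, 0.002], [-0.009, 0.002, -1.0]]
force: [4.4, 0.2, 0.1]
grip_width: 0.195
```

```bash
python3 -c "
from h import *
s=cap('side');crop(s,290,210,370,330,6,'s14c')
go((630,-268,168,180))
w=cap('wrist','w14')
"
```

```text
t 17.60 p [ 624.8 -267.7  165.2] xang 179.9 g 0.193 F [3.8 0.7 0.6] j [-0.51  0.36  1.52  0.01  1.26 -2.08]
(630, -268, 168, 180) -> [-0.017, -0.001, -0.009] spin -0.000
```

View pics/s14c.png

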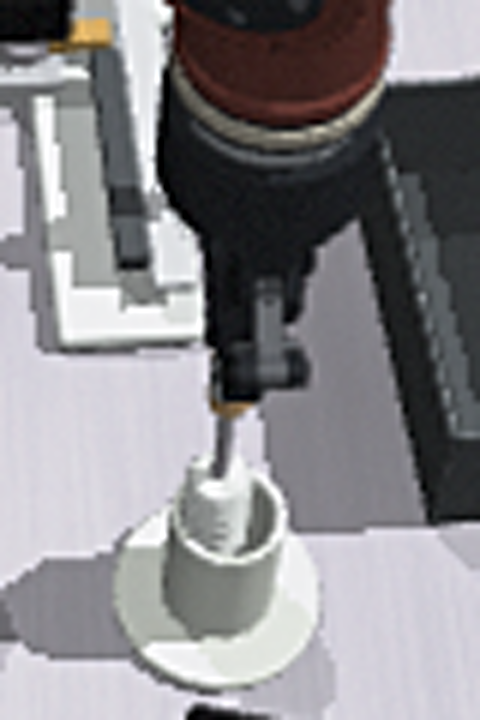

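View pics/w14.png

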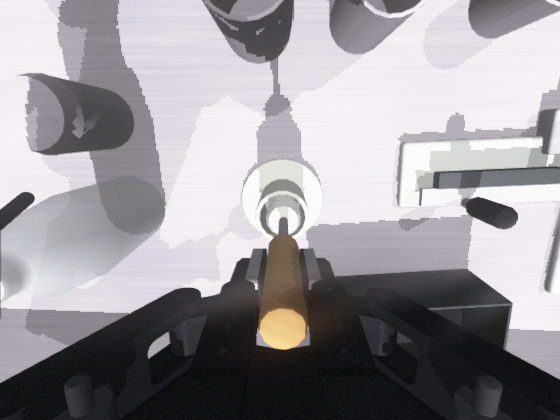

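Request:
arm_command(
  slide=[
    [-0.01,0,0],
    [-0.01,0,0.01],
    [-0.01,0,0.02],
    [-0.01,0,0.03],
    [-0.01,0,0.035],
    [-0.01,0,0.035],
  ],
  spin=[0,0,0,0,0,0],
)

```text
clock: 18.25
eef_pos: [627.0, -267.5, 153.8]
orientation: [[-1.0, 0.001, 0.007], [0.001, 1.0, 0.003], [-0.007, 0.003, -1.0]]
force: [-0.1, 0.5, -0.2]
grip_width: 0.19
```

```bash
python3 -c "
from h import *
s=cap('side');crop(s,290,210,370,330,6,'s15c')
go((630,-268,168,180))
w=cap('wrist','w15')
"
```

```text
t 18.30 p [ 627.1 -267.5  154.1] xang 179.9 g 0.192 F [ 0.3  0.5 -1.3] j [-0.51  0.38  1.52  0.01  1.24 -2.08]
(630, -268, 168, 180) -> [-0.01, -0.001, -0.046] spin -0.000
```

View pics/s15c.png

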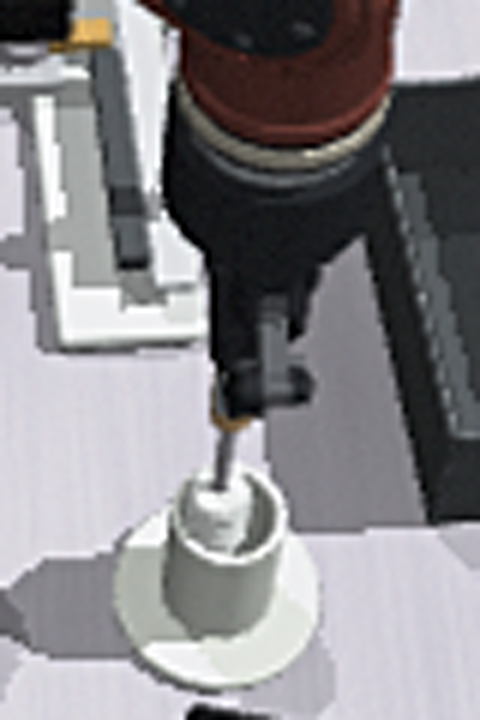

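View pics/w15.png

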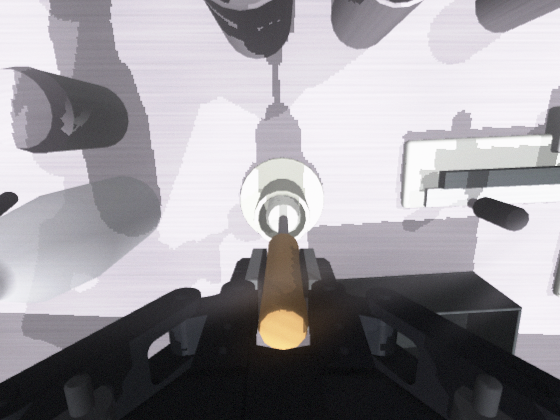

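Request:
arm_command(
  slide=[
    [0,0,0.005],
    [0,0,0.01],
    [0,0,0.015],
    [0,0,0.018],
    [0,0,0.018],
  ],
  spin=[0,0,0,0,0],
)

```text
clock: 18.85
eef_pos: [627.2, -267.5, 148.6]
orientation: [[-1.0, 0.001, 0.007], [0.001, 1.0, 0.003], [-0.007, 0.003, -1.0]]
force: [0.1, -0.8, -1.4]
grip_width: 0.194
```

```bash
python3 -c "
from h import *
s=cap('side');crop(s,290,210,370,330,6,'s16c')
go((630,-268,168,180))
w=cap('wrist');crop(w,210,150,360,370,2.7,'w16')
"
```

```text
t 18.90 p [ 627.3 -267.6  148.8] xang 179.9 g 0.193 F [-0.2  0.2 -0.9] j [-0.51  0.38  1.52  0.01  1.23 -2.08]
(630, -268, 168, 180) -> [-0.009, -0.001, -0.064] spin -0.000
```

View pics/s16c.png

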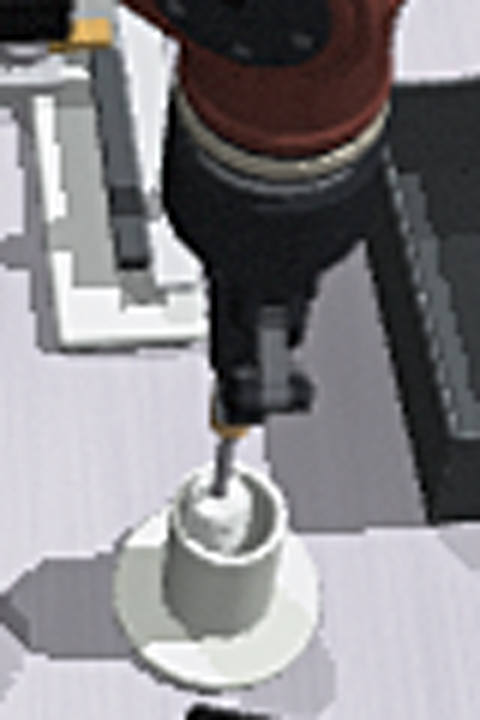

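View pics/w16.png

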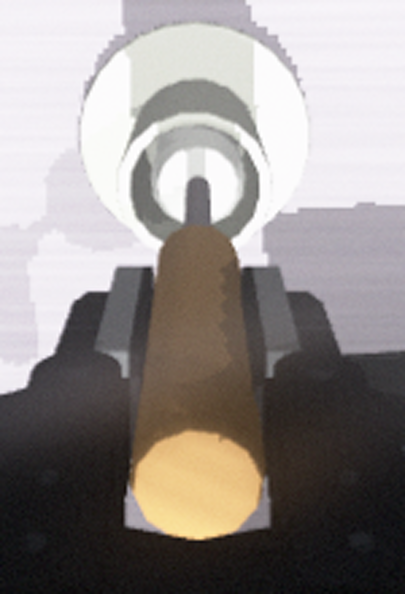

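Request:
arm_command(
  slide=[
    [0,0,0],
    [0,0,0],
    [0,0,0],
    [0,0,0],
    [0,0,0],
  ],
  spin=[0,0,0,0,0],
  fingers=-0.3,
)

```text
clock: 19.45
eef_pos: [627.4, -267.6, 149.1]
orientation: [[-1.0, 0.001, 0.008], [0.001, 1.0, 0.002], [-0.008, 0.002, -1.0]]
force: [-0.6, 0.6, -0.3]
grip_width: 0.349
```

```bash
python3 -c "
from h import *
s=cap('side');crop(s,290,210,370,330,6,'s17c')
go((627,-268,168,180))
w=cap('wrist');crop(w,210,150,360,370,2.7,'w17')
"
```

```text
t 19.50 p [ 627.4 -267.6  149. ] xang 179.9 g 0.350 F [ 0.7 -1.1 -0.5] j [-0.51  0.38  1.52  0.01  1.23 -2.08]
(627, -268, 168, 180) -> [0.001, -0.001, -0.063] spin -0.000
```

View pics/s17c.png

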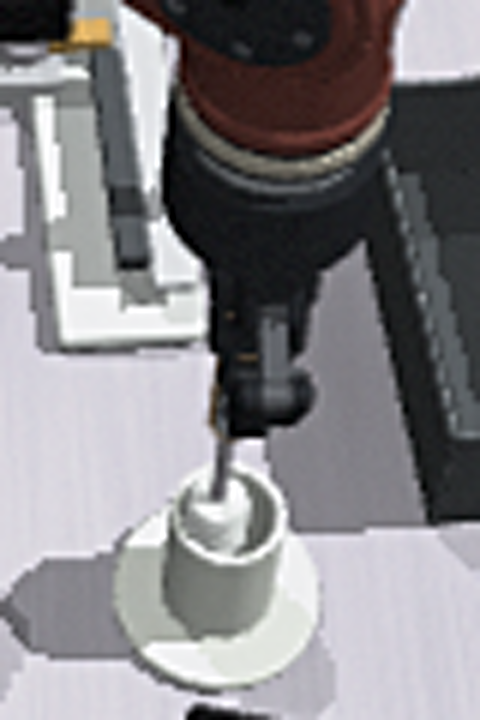

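View pics/w17.png

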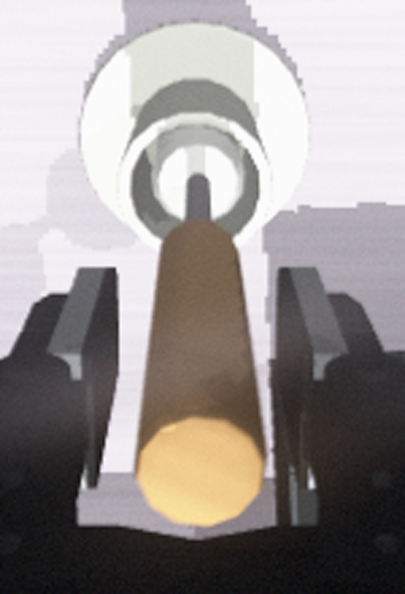

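Request:
arm_command(
  slide=[
    [0,0,-0.06],
    [0,0,-0.2],
    [0,0,-0.36],
    [0,0,-0.5],
    [0,0,-0.57],
    [0.1,-0.02,-0.57],
    [0.25,-0.04,-0.57],
    [0.36,-0.07,-0.57],
    [0.4,-0.07,-0.57],
    [0.4,-0.07,-0.57],
    [0.4,-0.07,-0.57],
  ],
  spin=[0,0,0,0,0,0,0,0,0,0,0],
  fingers=0.8,
)

```text
clock: 20.65
eef_pos: [507.0, -288.9, 320.1]
orientation: [[-1.0, 0.001, 0.01], [0.001, 1.0, 0.002], [-0.01, 0.002, -1.0]]
force: [0.6, -0.6, 0.6]
grip_width: 0.901
```

```bash
python3 -c "
from h import *
w=cap('wrist','w18');crop(w,180,100,460,260,2.8,'w18c')
p=proj(w,[[445.5,-66,80],[456,-193.5,100],[461,-290.5,120]]);print(p,((p-[180,100]+.5)*2.8-.5))
go((461,-290.5,300,180),(461,-290.5,70,180))
s=cap('side','s18')"
```

```text
[[454.77651435 134.05371088]
 [359.61948385 143.14053735]
 [281.35468801 148.28820455]] [[770.27424017  96.25039046]
 [503.83455478 121.69350457]
 [284.69312642 136.10697274]]
t 20.70 p [ 507.3 -288.7  319.7] xang 180.0 g 0.902 F [ 0.6 -0.5  0.5] j [-0.64  0.06  1.59  0.01  1.49 -2.21]
(461, -290.5, 300, 180) -> [0.155, -0.006, 0.064] spin -0.000
(461, -290.5, 70, 180) -> [0.162, -0.008, 0.831] spin -0.000
```

View pics/w18c.png

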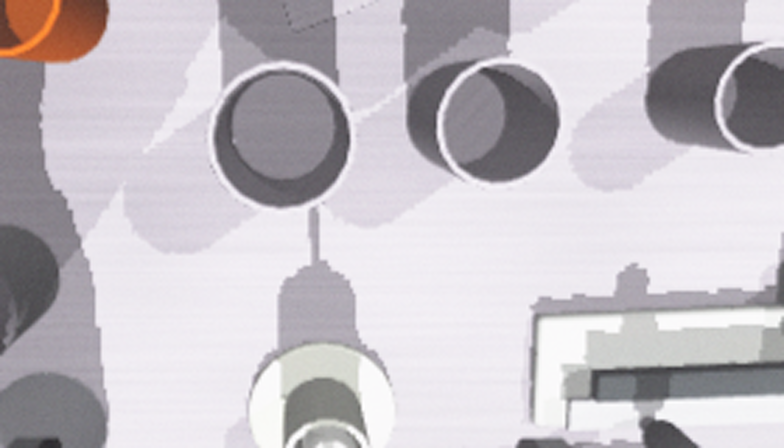

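View pics/s18.png

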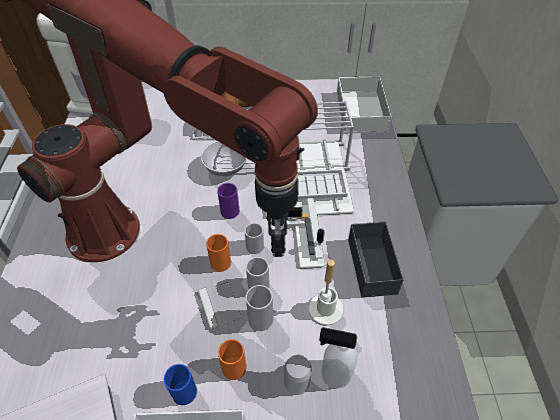

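Request:
arm_command(
  slide=[
    [0.08,-0.005,0.1],
    [0.14,-0.01,0.25],
    [0.156,-0.011,0.35],
    [0.157,-0.011,0.42],
    [0.158,-0.011,0.53],
    [0.16,-0.012,0.65],
    [0.161,-0.012,0.75],
    [0.162,-0.012,0.81],
    [0.162,-0.012,0.831],
    [0.162,-0.012,0.831],
  ],
  spin=[0,0,0,0,0,0,0,0,0,0],
)

```text
clock: 21.75
eef_pos: [460.9, -290.9, 68.4]
orientation: [[-1.0, -0.001, 0.007], [-0.001, 1.0, 0.004], [-0.007, 0.004, -1.0]]
force: [-0.1, -0.1, -0.6]
grip_width: 0.902
```

Request:
arm_command(
  slide=[
    [0,0,0],
    [0,0,0],
    [0,0,0],
    [0,0,0],
  ],
  spin=[0,0,0,0],
  fingers=-1,
  squeeze=40,
)

```text
clock: 22.15
eef_pos: [462.2, -291.7, 70.0]
orientation: [[-1.0, -0.001, 0.01], [-0.001, 1.0, 0.002], [-0.01, 0.002, -1.0]]
force: [1.6, 0.8, 2.9]
grip_width: 0.718
```

```bash
python3 -c "
from h import *
s=cap('side','s19')
go((461,-290.5,300,180),(650,143,300,180))"
```

```text
t 22.20 p [ 462.2 -291.7   69.9] xang -180.0 g 0.720 F [1.  0.1 4.2] j [-0.7   0.21  1.91  0.01  1.02 -2.27]
(461, -290.5, 300, 180) -> [-0.003, 0.006, -0.767] spin 0.000
(650, 143, 300, 180) -> [-0.634, 1.45, -0.758] spin 0.000
```

View pics/s19.png

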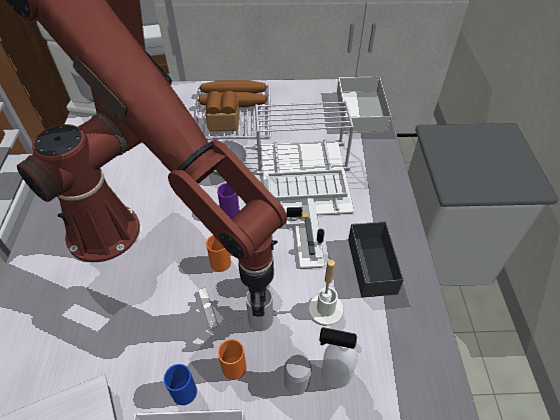

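Request:
arm_command(
  slide=[
    [0,0,-0.1],
    [0,0,-0.25],
    [0,0,-0.41],
    [0,0,-0.57],
    [-0.05,0.08,-0.66],
    [-0.12,0.22,-0.66],
    [-0.18,0.37,-0.66],
    [-0.25,0.52,-0.66],
    [-0.32,0.67,-0.66],
    [-0.39,0.82,-0.66],
    [-0.46,0.97,-0.66],
    [-0.46,0.97,-0.66],
  ],
  spin=[0,0,0,0,0,0,0,0,0,0,0,0],
)

```text
clock: 23.4
eef_pos: [598.8, 5.0, 268.6]
orientation: [[-1.0, -0.007, 0.008], [-0.007, 1.0, 0.006], [-0.009, 0.006, -1.0]]
force: [-0.0, -1.0, -2.1]
grip_width: 0.722
```

```bash
python3 -c "
from h import *
w=cap('wrist','w20')
go((650,143,260,180))"
```

```text
t 23.45 p [597.8   1.9 268.5] xang -179.7 g 0.719 F [-1.5 -0.7 -3.3] j [-0.12  0.11  1.62  0.    1.4  -1.69]
(650, 143, 260, 180) -> [-0.176, 0.469, 0.031] spin 0.002
```

View pics/w20.png

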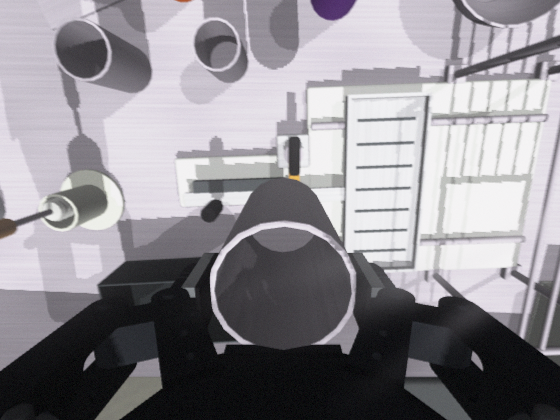

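```bash
python3 -c "
from h import *
w=cap('wrist');crop(w,260,60,460,290,2.6,'w21c')
go((650,143,260,180))"
```

```text
t 23.50 p [597.3  -0.  268.5] xang -179.8 g 0.721 F [-0.1 -0.7 -3.1] j [-0.12  0.11  1.62  0.    1.4  -1.69]
(650, 143, 260, 180) -> [-0.177, 0.476, 0.03] spin 0.001
```

View pics/w21c.png

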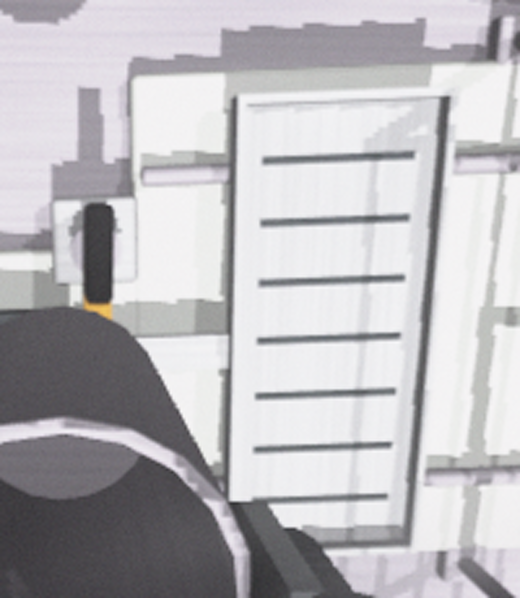

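```bash
python3 -c "
from h import *
w=cap('wrist')
f=lambda x,y:(260+(x+.5)/2.6-.5,60+(y+.5)/2.6-.5)
for x,y,z in[(233,96,40),(450,95,40),(411,543,40),(229,500,40),(338,157,30),(332,280,30),(329,338,30),(320,497,30),(98,204,66),(98,300,66)]:print((x,y),back(w,*f(x,y),z).round(1))
go()"
```

```text
(233, 96) [490.3  80.7  40. ]
(450, 95) [489.5 182.4  40. ]
(411, 543) [718.6 191.9  40. ]
(229, 500) [693.6  91.   40. ]
(338, 157) [517. 136.  30.]
(332, 280) [577.  138.7  30. ]
(329, 338) [607.1 140.   30. ]
(320, 497) [695.8 143.4  30. ]
(98, 204) [539.   16.9  66. ]
(98, 300) [582.6  17.6  66. ]
t 23.55 p [597.1  -1.2 268.6] xang -179.9 g 0.720 F [-0.5 -0.6 -2.9] j [-0.12  0.11  1.62  0.    1.4  -1.69]
```

```bash
python3 -c "
from h import *
go((681,143,260,180),(681,143,101,180))"
```

```text
t 23.55 p [597.1  -1.2 268.6] xang -179.9 g 0.720 F [-0.5 -0.6 -2.9] j [-0.12  0.11  1.62  0.    1.4  -1.69]
(681, 143, 260, 180) -> [-0.28, 0.48, 0.031] spin 0.000
(681, 143, 101, 180) -> [-0.276, 0.48, 0.561] spin 0.000
```

Request:
arm_command(
  slide=[
    [-0.06,0.1,0.03],
    [-0.13,0.22,0.03],
    [-0.2,0.34,0.03],
    [-0.26,0.44,0.03],
    [-0.28,0.48,0.05],
    [-0.28,0.48,0.14],
    [-0.279,0.48,0.27],
    [-0.278,0.48,0.39],
    [-0.277,0.48,0.48],
    [-0.276,0.48,0.53],
    [-0.276,0.48,0.545],
    [-0.276,0.48,0.545],
  ],
  spin=[0,0,0,0,0,0,0,0,0,0,0,0],
)

```text
clock: 24.75
eef_pos: [680.9, 142.1, 105.9]
orientation: [[-1.0, -0.0, 0.006], [-0.0, 1.0, 0.001], [-0.006, 0.001, -1.0]]
force: [-0.1, 0.4, -1.8]
grip_width: 0.718
```

```bash
python3 -c "
from h import *
w=cap('wrist','w22');s=cap('side');crop(s,240,80,380,230,4,'s22c')
go((681,143,101,180),(681,143,99,180))"
```

```text
t 24.85 p [682.6 142.8 108.3] xang -180.0 g 0.723 F [-0.1 -0.2 -2.1] j [ 0.11  0.45  1.51  0.    1.17 -1.47]
(681, 143, 101, 180) -> [0.006, 0.001, 0.024] spin 0.000
(681, 143, 99, 180) -> [0.006, 0.0, 0.031] spin 0.000
```

View pics/w22.png

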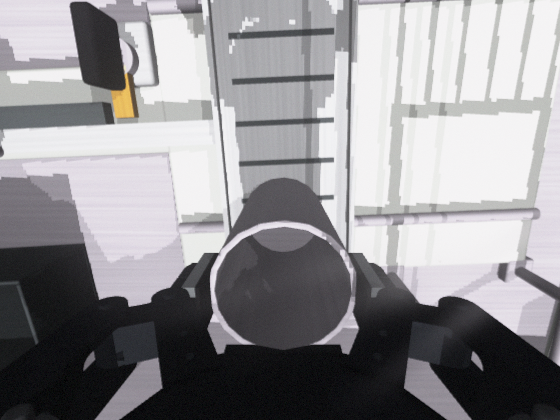

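View pics/s22c.png

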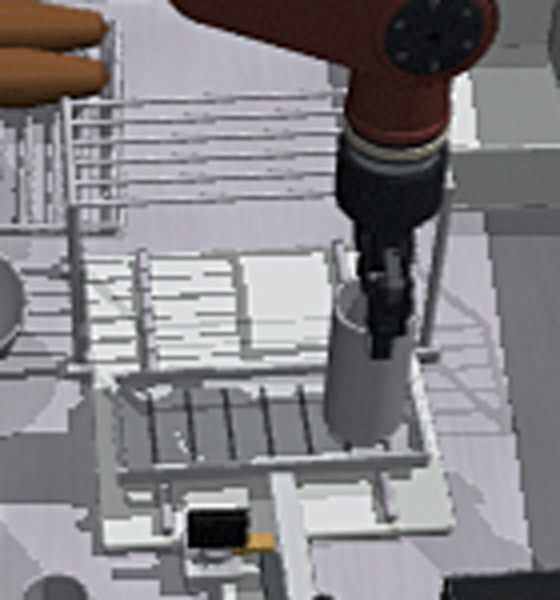

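Request:
arm_command(
  slide=[
    [0.004,0,0.012],
    [0.004,0,0.022],
    [0.004,0,0.028],
    [0.004,0,0.031],
    [0.004,0,0.031],
  ],
  spin=[0,0,0,0,0],
)

```text
clock: 25.35
eef_pos: [682.2, 143.0, 100.1]
orientation: [[-1.0, -0.001, 0.012], [-0.001, 1.0, 0.002], [-0.012, 0.002, -1.0]]
force: [-0.7, -0.1, 1.3]
grip_width: 0.725
```

Request:
arm_command(
  slide=[
    [0,0,0],
    [0,0,0],
    [0,0,0],
    [0,0,0],
    [0,0,-0.1],
    [0,0,-0.22],
    [0,0,-0.38],
    [0,0,-0.5],
    [0,0,-0.55],
    [0,0,-0.55],
    [0,0,-0.55],
  ],
  spin=[0,0,0,0,0,0,0,0,0,0,0],
  fingers=0.9,
)

```text
clock: 26.45
eef_pos: [679.2, 142.6, 262.8]
orientation: [[-1.0, -0.001, 0.009], [-0.001, 1.0, 0.001], [-0.009, 0.001, -1.0]]
force: [0.1, 0.1, -0.5]
grip_width: 0.953
```

```bash
python3 -c "
from h import *
w=cap('wrist','w23');s=cap('side','s23');t=cap('top','t23')
go((456,-196,270,180))"
```

```text
t 26.60 p [678.4 142.5 261. ] xang -179.9 g 0.949 F [-0.8 -0.3 -0.7] j [ 0.11  0.32  1.39  0.    1.43 -1.47]
(456, -196, 270, 180) -> [0.742, -1.128, -0.036] spin 0.000
```

View pics/s23.png

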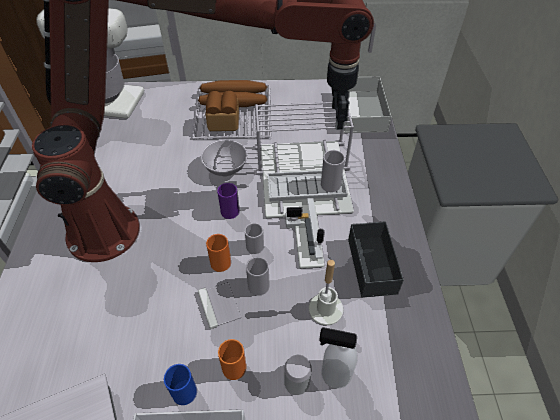

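View pics/w23.png

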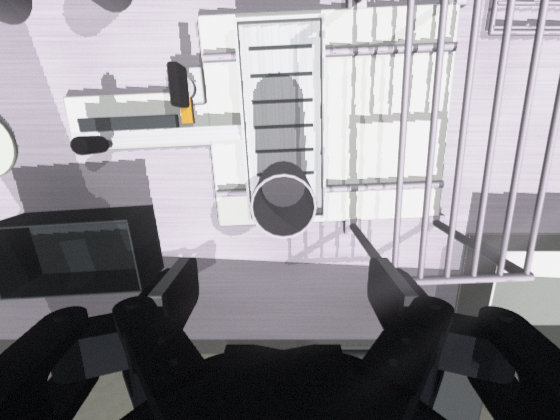

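Request:
arm_command(
  slide=[
    [0.05,-0.1,0],
    [0.14,-0.24,0],
    [0.24,-0.39,-0.02],
    [0.34,-0.54,-0.05],
    [0.42,-0.69,-0.08],
    [0.5,-0.84,-0.1],
    [0.56,-0.96,-0.12],
    [0.6,-1,-0.12],
    [0.6,-1,-0.12],
    [0.6,-1,-0.12],
  ],
  spin=[0,0,0,0,0,0,0,0,0,0],
)

```text
clock: 27.6
eef_pos: [497.9, -157.4, 294.1]
orientation: [[-1.0, 0.0, 0.004], [0.0, 1.0, 0.003], [-0.004, 0.003, -1.0]]
force: [0.4, 0.1, 0.2]
grip_width: 0.949
```

```bash
python3 -c "
from h import *
import time
w=cap('wrist');w=cap('wrist');crop(w,180,80,460,260,2.8,'w24c')
p=proj(w,[[445.5,-66,80],[456,-196,100]]);print(((p-[180,80]+.5)*2.8-.5))
go((456,-196,200,180),(456,-196,56,180))"
```

```text
[[496.52268969 177.21561666]
 [194.44786532 204.44661932]]
t 27.70 p [ 498.6 -156.6  294.4] xang -179.9 g 0.949 F [ 0.6 -0.   0.1] j [-0.44 -0.07  1.75  0.    1.45 -2.01]
(456, -196, 200, 180) -> [0.144, -0.132, 0.314] spin 0.001
(456, -196, 56, 180) -> [0.146, -0.133, 0.794] spin 0.001
```

View pics/w24c.png

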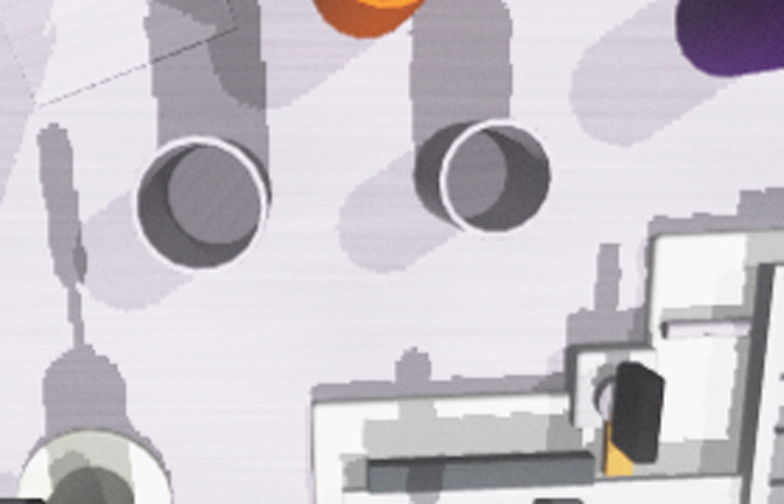

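Request:
arm_command(
  slide=[
    [0.06,-0.05,0.1],
    [0.12,-0.11,0.22],
    [0.143,-0.123,0.34],
    [0.144,-0.124,0.45],
    [0.145,-0.124,0.58],
    [0.145,-0.124,0.7],
    [0.146,-0.124,0.77],
    [0.146,-0.124,0.794],
    [0.146,-0.124,0.794],
  ],
  spin=[0,0,0,0,0,0,0,0,0],
)

```text
clock: 28.6
eef_pos: [455.5, -191.9, 54.6]
orientation: [[-1.0, -0.004, 0.002], [-0.004, 1.0, 0.004], [-0.002, 0.004, -1.0]]
force: [0.6, 0.4, 0.2]
grip_width: 0.949
```

Request:
arm_command(
  slide=[
    [0,0,0],
    [0,0,0],
    [0,0,0],
    [0,0,0],
    [0,0,0],
  ],
  spin=[0,0,0,0,0],
  fingers=-1,
  squeeze=40,
)

```text
clock: 29.1
eef_pos: [457.2, -192.8, 56.6]
orientation: [[-1.0, -0.003, 0.005], [-0.003, 1.0, 0.003], [-0.005, 0.003, -1.0]]
force: [0.5, 0.6, 5.5]
grip_width: 0.667
```

```bash
python3 -c "
from h import *
w=cap('wrist','w25')
go((456,-194,250,180),(602,140,250,180))"
```

```text
t 29.15 p [ 457.2 -192.8   56.6] xang -179.8 g 0.668 F [ 0.1 -0.5  6.5] j [-0.54  0.13  2.03  0.01  0.98 -2.12]
(456, -194, 250, 180) -> [0.0, -0.002, -0.645] spin 0.001
(602, 140, 250, 180) -> [-0.49, 1.109, -0.639] spin 0.001
```

View pics/w25.png

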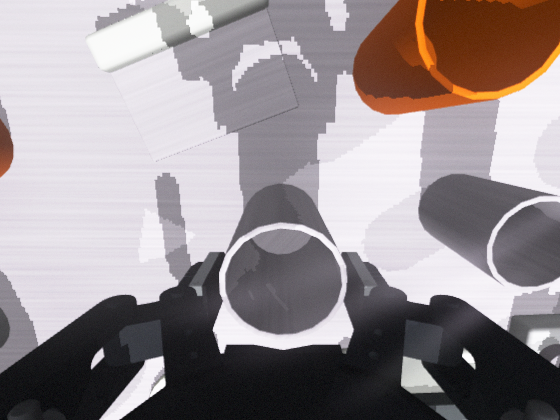

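Request:
arm_command(
  slide=[
    [0,0,-0.1],
    [0,0,-0.25],
    [0,0,-0.41],
    [0,0,-0.57],
    [-0.04,0.08,-0.64],
    [-0.1,0.22,-0.64],
    [-0.16,0.37,-0.64],
    [-0.22,0.52,-0.64],
    [-0.28,0.67,-0.64],
    [-0.35,0.82,-0.64],
    [-0.42,0.95,-0.64],
    [-0.42,0.95,-0.64],
  ],
  spin=[0,0,0,0,0,0,0,0,0,0,0,0],
)

```text
clock: 30.35
eef_pos: [582.0, 97.0, 249.1]
orientation: [[-1.0, -0.009, 0.005], [-0.009, 1.0, 0.005], [-0.005, 0.005, -1.0]]
force: [-0.5, -0.5, -0.8]
grip_width: 0.665
```

```bash
python3 -c "
from h import *
go((602,140,250,180),(602,140,91,180))"
```

```text
t 30.35 p [582.   97.  249.1] xang -179.5 g 0.665 F [-0.5 -0.5 -0.8] j [ 0.04  0.11  1.66  0.01  1.37 -1.54]
(602, 140, 250, 180) -> [-0.068, 0.143, -0.002] spin 0.003
(602, 140, 91, 180) -> [-0.065, 0.14, 0.528] spin 0.003
```

Request:
arm_command(
  slide=[
    [-0.03,0.07,0],
    [-0.06,0.13,0],
    [-0.068,0.143,0.02],
    [-0.068,0.143,0.08],
    [-0.067,0.143,0.2],
    [-0.067,0.143,0.33],
    [-0.066,0.142,0.43],
    [-0.066,0.142,0.49],
    [-0.066,0.142,0.5],
    [-0.066,0.142,0.5],
  ],
  spin=[0.003,0.003,0.003,0.003,0.003,0.003,0.003,0.003,0.003,0.003],
)

```text
clock: 31.35
eef_pos: [601.6, 139.7, 98.6]
orientation: [[-1.0, 0.001, 0.003], [0.001, 1.0, 0.005], [-0.003, 0.005, -1.0]]
force: [0.1, 0.1, -1.6]
grip_width: 0.671
```

```bash
python3 -c "
from h import *
w=cap('wrist');w=cap('wrist','w26')
go((602,140,87,180))"
```

```text
t 31.45 p [603.5 140.2 101.1] xang 179.9 g 0.667 F [ 0.4 -0.3 -0.8] j [ 0.11  0.31  1.72  0.    1.11 -1.46]
(602, 140, 87, 180) -> [0.005, -0.001, 0.047] spin -0.000
```

View pics/w26.png

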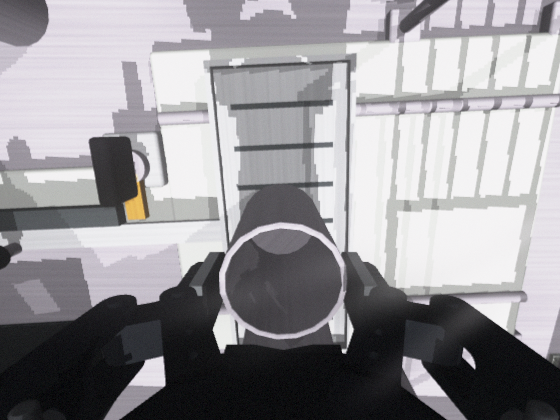

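Request:
arm_command(
  slide=[
    [0.004,0,0.015],
    [0.004,0,0.03],
    [0.004,0,0.04],
    [0.004,0,0.046],
    [0.004,0,0.049],
    [0.004,0,0.05],
  ],
  spin=[0,0,0,0,0,0],
)

```text
clock: 32.05
eef_pos: [602.9, 140.3, 86.7]
orientation: [[-1.0, 0.001, 0.009], [0.001, 1.0, 0.005], [-0.009, 0.005, -1.0]]
force: [-0.4, -0.9, 1.4]
grip_width: 0.666
```

Contact. Release and rise.

Request:
arm_command(
  slide=[
    [0,0,0],
    [0,0,0],
    [0,0,0],
    [0,0,0],
    [0,0,-0.1],
    [0,0,-0.22],
    [0,0,-0.38],
    [0,0,-0.5],
    [0,0,-0.6],
    [0,0,-0.6],
    [0,0,-0.6],
  ],
  spin=[0,0,0,0,0,0,0,0,0,0,0],
  fingers=0.8,
)

```text
clock: 33.15
eef_pos: [601.8, 139.4, 267.6]
orientation: [[-1.0, 0.001, 0.011], [0.001, 1.0, 0.005], [-0.011, 0.005, -1.0]]
force: [-0.1, 0.1, 0.1]
grip_width: 0.9
```

```bash
python3 -c "
from h import *
w=cap('wrist','w27');s=cap('side','s27')
go((500,-66,290,180))"
```

```text
t 33.25 p [600.2 139.2 264.5] xang 179.9 g 0.905 F [-0.3  0.7 -0.7] j [ 0.11  0.15  1.58  0.    1.4  -1.46]
(500, -66, 290, 180) -> [0.333, -0.684, -0.09] spin -0.000
```

View pics/w27.png

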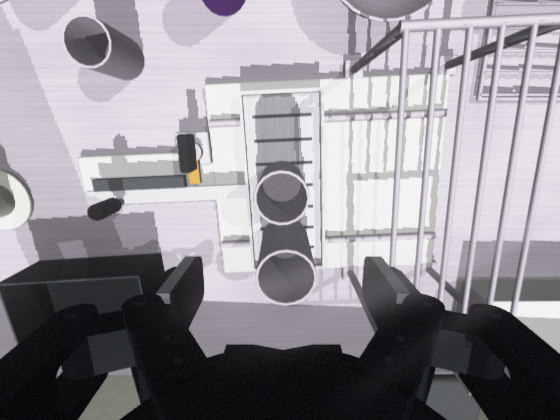

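View pics/s27.png

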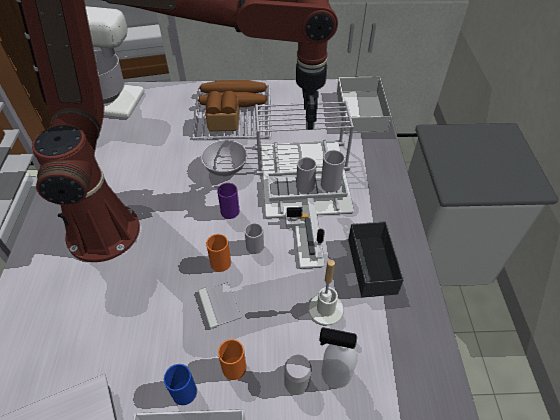

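Both standing upright on the tray. Now the short one.

Request:
arm_command(
  slide=[
    [0.05,-0.1,0],
    [0.12,-0.24,-0.02],
    [0.18,-0.38,-0.04],
    [0.25,-0.52,-0.06],
    [0.31,-0.64,-0.08],
    [0.333,-0.684,-0.09],
    [0.333,-0.684,-0.09],
    [0.333,-0.684,-0.09],
    [0.333,-0.684,-0.09],
  ],
  spin=[0,0,0,0,0,0,0,0,0],
)

```text
clock: 34.15
eef_pos: [500.1, -64.7, 289.1]
orientation: [[-1.0, -0.001, 0.004], [-0.001, 1.0, 0.006], [-0.004, 0.006, -1.0]]
force: [-0.1, 0.3, -0.2]
grip_width: 0.9
```

```bash
python3 -c "
from h import *
w=cap('wrist');w=cap('wrist');crop(w,200,80,400,240,3.6,'w28c')
p=proj(w,[[445.5,-66,80]]);print(((p-[200,80]+.5)*3.6-.5))
go((445.5,-66,150,180),(445.5,-66,41,180))"
```

```text
[[293.02584537 222.59009395]]
t 34.25 p [500.3 -64.7 289.4] xang -179.9 g 0.898 F [0.1 0.9 0.5] j [-0.27 -0.1   1.8   0.01  1.44 -1.84]
(445.5, -66, 150, 180) -> [0.185, -0.007, 0.464] spin 0.000
(445.5, -66, 41, 180) -> [0.186, -0.009, 0.827] spin 0.000
```

View pics/w28c.png

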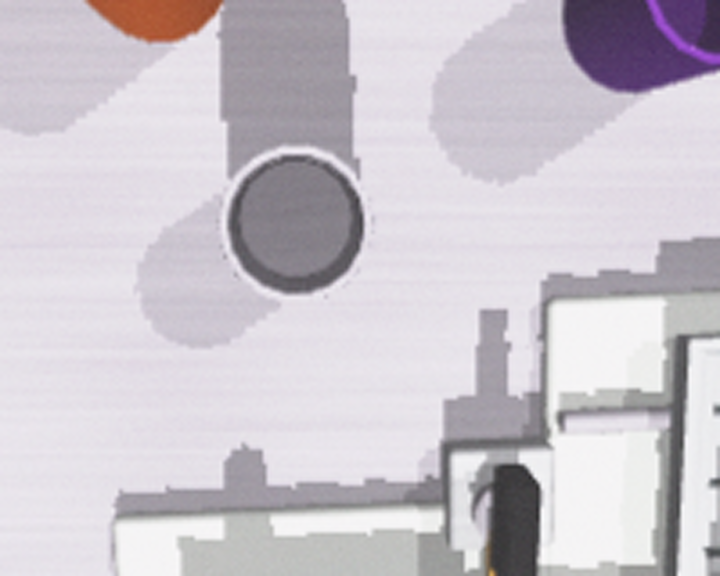

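Request:
arm_command(
  slide=[
    [0.07,-0.002,0.1],
    [0.14,-0.004,0.23],
    [0.18,-0.006,0.36],
    [0.185,-0.006,0.48],
    [0.186,-0.006,0.61],
    [0.186,-0.006,0.72],
    [0.186,-0.007,0.79],
    [0.186,-0.008,0.822],
    [0.186,-0.008,0.822],
  ],
  spin=[0,0,0,0,0,0,0,0,0],
  fingers=0.7,
)

```text
clock: 35.15
eef_pos: [444.5, -64.9, 41.2]
orientation: [[-1.0, -0.002, 0.001], [-0.002, 1.0, 0.007], [-0.001, 0.007, -1.0]]
force: [0.7, -0.1, -0.8]
grip_width: 0.853
```

Request:
arm_command(
  slide=[
    [0,0,0],
    [0,0,0],
    [0,0,0],
    [0,0,0],
    [0,0,0],
  ],
  spin=[0,0,0,0,0],
  fingers=-1,
  squeeze=40,
)

```text
clock: 35.65
eef_pos: [446.4, -65.2, 42.8]
orientation: [[-1.0, -0.002, 0.005], [-0.002, 1.0, 0.006], [-0.005, 0.006, -1.0]]
force: [0.8, 2.0, 5.9]
grip_width: 0.59
```

```bash
python3 -c "
from h import *
w=cap('wrist','w29')
go((446,-66,230,180),(525,136.5,230,180))"
```

```text
t 35.70 p [446.4 -65.2  42.8] xang -179.9 g 0.591 F [0.5 1.6 5.8] j [-0.31  0.07  2.13  0.01  0.94 -1.88]
(446, -66, 230, 180) -> [-0.002, 0.001, -0.624] spin 0.001
(525, 136.5, 230, 180) -> [-0.266, 0.676, -0.618] spin 0.001
```

View pics/w29.png

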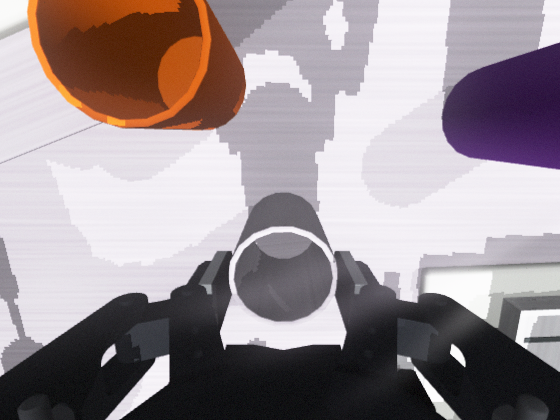

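Request:
arm_command(
  slide=[
    [0,0,-0.1],
    [0,0,-0.25],
    [0,0,-0.41],
    [0,0,-0.54],
    [-0.03,0.06,-0.62],
    [-0.08,0.19,-0.62],
    [-0.14,0.34,-0.62],
    [-0.2,0.49,-0.62],
    [-0.25,0.62,-0.62],
    [-0.266,0.676,-0.62],
    [-0.266,0.676,-0.62],
    [-0.266,0.676,-0.62],
  ],
  spin=[0,0,0,0,0,0,0,0,0,0,0,0],
)

```text
clock: 36.9
eef_pos: [524.0, 136.2, 229.5]
orientation: [[-1.0, -0.003, 0.003], [-0.003, 1.0, 0.005], [-0.003, 0.005, -1.0]]
force: [0.4, -0.2, -1.4]
grip_width: 0.591
```

```bash
python3 -c "
from h import *
w=cap('wrist');w=cap('wrist','w30')
go((525,136.5,80,180),(525,136.5,72,180))"
```

```text
t 37.00 p [524.2 135.5 229.9] xang -180.0 g 0.588 F [-0.2 -0.1 -1.2] j [ 0.12  0.02  1.79  0.    1.33 -1.45]
(525, 136.5, 80, 180) -> [-0.001, 0.001, 0.5] spin 0.000
(525, 136.5, 72, 180) -> [-0.001, 0.001, 0.526] spin 0.000
```

View pics/w30.png

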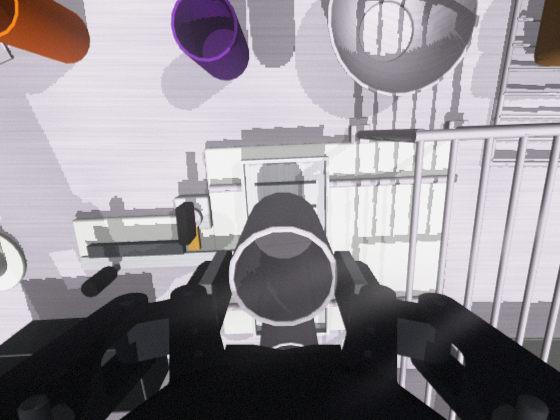

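Request:
arm_command(
  slide=[
    [-0.001,0.001,0.1],
    [-0.001,0.001,0.23],
    [-0.001,0.001,0.35],
    [-0.001,0.001,0.44],
    [-0.001,0.001,0.49],
    [-0.001,0.001,0.51],
    [-0.001,0.001,0.52],
    [-0.001,0.001,0.526],
    [-0.001,0.001,0.53],
    [-0.001,0.001,0.53],
  ],
  spin=[0,0,0,0,0,0,0,0,0,0],
)

```text
clock: 38.0
eef_pos: [526.9, 136.7, 72.8]
orientation: [[-1.0, -0.001, 0.007], [-0.001, 1.0, 0.005], [-0.007, 0.005, -1.0]]
force: [0.1, 0.1, 1.6]
grip_width: 0.589
```

```bash
python3 -c "
from h import *
s=cap('side');crop(s,240,80,380,230,4,'s31c')
go((525,136.5,72,180))"
```

```text
t 38.05 p [526.9 136.7  72.8] xang -179.9 g 0.591 F [-0.5 -0.5  2.7] j [ 0.12  0.2   1.91  0.01  1.02 -1.45]
(525, 136.5, 72, 180) -> [0.006, -0.001, 0.003] spin 0.000
```

View pics/s31c.png

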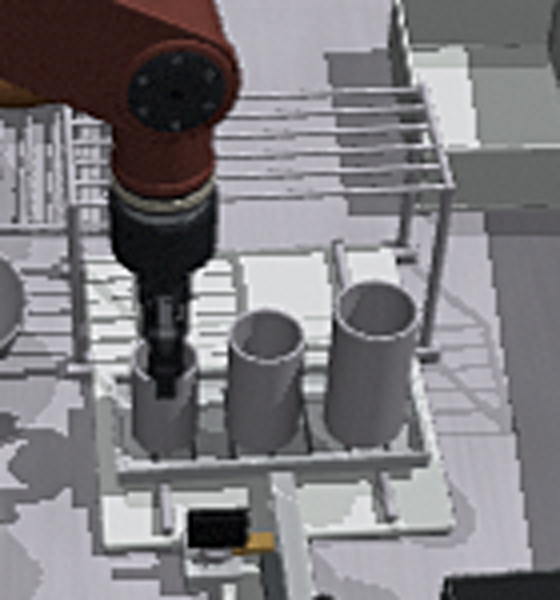

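Request:
arm_command(
  slide=[
    [0,0,0],
    [0,0,0],
    [0,0,0],
    [0,0,0],
    [0,0,-0.1],
    [0,0,-0.22],
    [0,0,-0.38],
    [0,0,-0.5],
    [0.02,-0.1,-0.5],
    [0.02,-0.24,-0.5],
    [-0.03,-0.34,-0.5],
    [-0.05,-0.36,-0.5],
  ],
  spin=[0,0,0,0,0,0,0,0,0,0,0,0],
  fingers=0.6,
)

```text
clock: 39.25
eef_pos: [541.5, 25.1, 222.4]
orientation: [[-1.0, 0.002, 0.008], [0.002, 1.0, 0.004], [-0.008, 0.004, -1.0]]
force: [-0.4, 1.0, 0.8]
grip_width: 0.799
```

```bash
python3 -c "
from h import *
w=cap('wrist');w=cap('wrist');w=cap('wrist','w32');s=cap('side','s32');crop(w,170,120,370,270,4,'w32c')
p=proj(w,[[561,17,66],[584,18,66],[538,16,66]]);print(((p-[170,120]+.5)*4-.5))
go((561,17,45,180))"
```

```text
[[413.75474372 369.90761209]
 [418.13937482 449.39193565]
 [409.20560257 287.44106052]]
t 39.45 p [540.5  28.7 221.9] xang -179.9 g 0.800 F [ 0.7 -0.1 -0.3] j [-0.08  0.02  1.8   0.01  1.31 -1.65]
(561, 17, 45, 180) -> [-0.065, -0.043, 0.59] spin 0.000
```

View pics/w32.png

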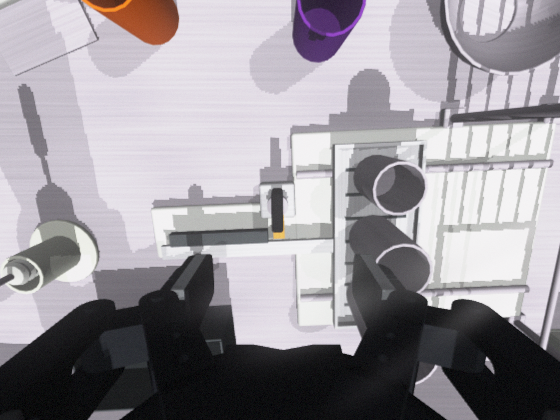

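View pics/w32c.png

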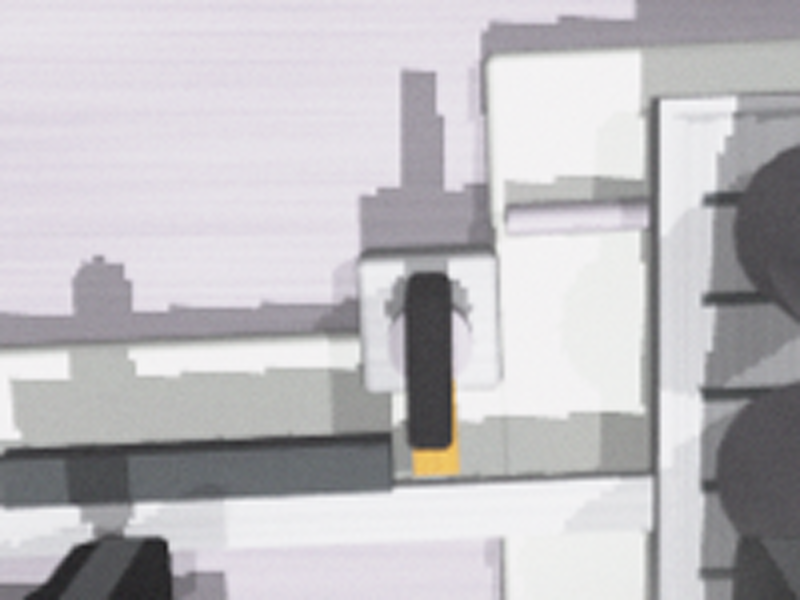

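View pics/s32.png

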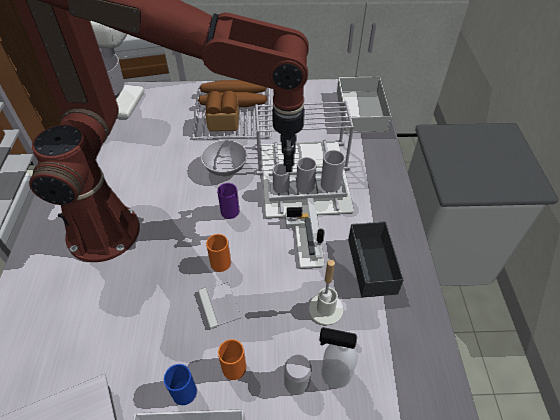

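```bash
python3 -c "
from h import *
w=cap('wrist');crop(w,170,120,370,270,4,'w33c')
f=lambda x,y:(170+(x+.5)/4-.5,120+(y+.5)/4-.5)
for q in [(429,360),(429,272),(429,448),(430,320)]:print(back(w,*f(*q),66))
go((559,20.5,45,180))"
```

```text
[557.17186962  22.8474009   66.        ]
[532.79239946  22.94664413  66.        ]
[582.54015541  22.74413243  66.        ]
[545.97128222  23.16419656  66.        ]
t 39.50 p [540.4  29.  222. ] xang -179.9 g 0.799 F [-0.2 -0.5  0.2] j [-0.08  0.02  1.8   0.01  1.31 -1.65]
(559, 20.5, 45, 180) -> [-0.058, -0.032, 0.59] spin 0.001
```

View pics/w33c.png

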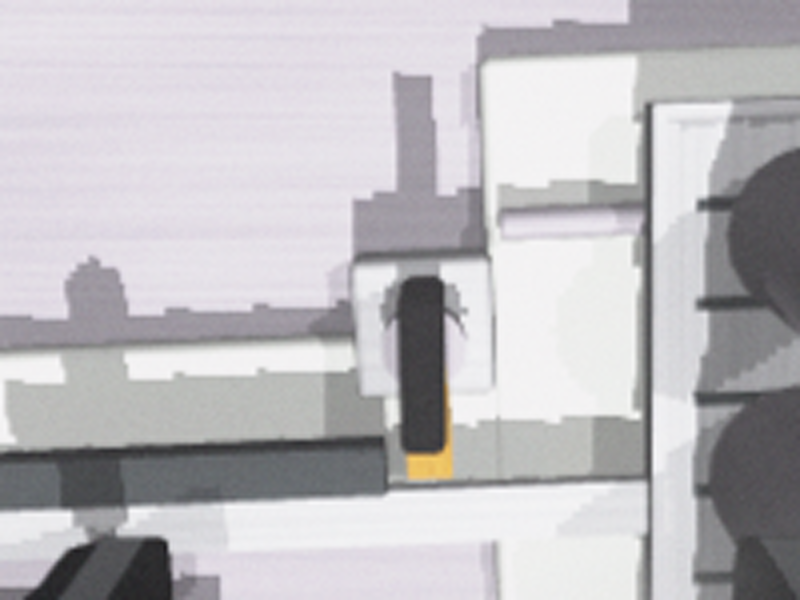

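```bash
python3 -c "
from h import *
go((560,20.5,43,182.35))"
```

```text
t 39.50 p [540.4  29.  222. ] xang -179.9 g 0.799 F [-0.2 -0.5  0.2] j [-0.08  0.02  1.8   0.01  1.31 -1.65]
(560, 20.5, 43, 182.35) -> [-0.062, -0.032, 0.597] spin -0.012
```

Request:
arm_command(
  slide=[
    [-0.04,-0.02,0],
    [-0.062,-0.031,0],
    [-0.062,-0.031,0.08],
    [-0.062,-0.031,0.2],
    [-0.062,-0.031,0.32],
    [-0.062,-0.032,0.43],
    [-0.062,-0.032,0.46],
    [-0.062,-0.032,0.46],
  ],
  spin=[-0.012,-0.012,-0.012,-0.012,-0.012,-0.012,-0.012,-0.012],
  fingers=0,
)

```text
clock: 40.3
eef_pos: [558.1, 21.0, 82.2]
orientation: [[-0.999, -0.04, 0.002], [-0.04, 0.999, 0.007], [-0.002, 0.006, -1.0]]
force: [0.7, -0.0, -0.0]
grip_width: 0.499
```

```bash
python3 -c "
from h import *
w=cap('wrist');w=cap('wrist','w34');crop(w,200,180,360,300,5,'w34c')
go((560,20.5,43,182.35))"
```

```text
t 40.40 p [561.2  20.5  85.6] xang -177.7 g 0.501 F [0.3 0.2 0.7] j [-0.09  0.22  1.86  0.01  1.05 -1.71]
(560, 20.5, 43, 182.35) -> [0.005, -0.001, 0.142] spin -0.000
```

View pics/w34.png

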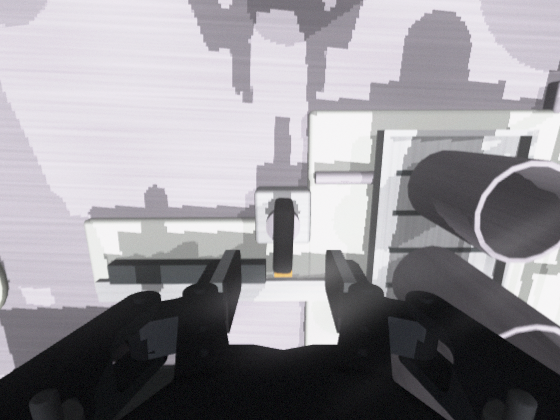

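```bash
python3 -c "
from h import *
w=cap('wrist','w35')
print(proj(w,[[537,19.6,66],[560,20.5,66],[583,21.4,66],[537,19.6,32]]))
im=w['image'].astype(int).sum(2)[:,283];print([(i,int(im[i])) for i in range(180,290,2)])
go((560,20.5,43,182.35))"
```

```text
[[283.24447834 200.46490516]
 [283.20293742 235.41503054]
 [283.16394596 268.22018081]
 [282.93138302 190.12042675]]
[(180, 504), (182, 486), (184, 336), (186, 327), (188, 437), (190, 510), (192, 532), (194, 507), (196, 186), (198, 182), (200, 194), (202, 186), (204, 194), (206, 186), (208, 199), (210, 194), (212, 206), (214, 199), (216, 195), (218, 208), (220, 189), (222, 192), (224, 194), (226, 209), (228, 201), (230, 203), (232, 188), (234, 202), (236, 190), (238, 197), (240, 194), (242, 206), (244, 186), (246, 182), (248, 191), (250, 187), (252, 194), (254, 190), (256, 193), (258, 197), (260, 206), (262, 221), (264, 226), (266, 239), (268, 260), (270, 407), (272, 561), (274, 509), (276, 374), (278, 614), (280, 720), (282, 710), (284, 717), (286, 718), (288, 715)]
t 40.45 p [561.8  20.4  86.3] xang -177.7 g 0.500 F [ 0.4 -0.   0.2] j [-0.09  0.22  1.86  0.01  1.05 -1.71]
(560, 20.5, 43, 182.35) -> [0.008, -0.0, 0.144] spin -0.000
```

Request:
arm_command(
  slide=[
    [0.004,0,0.05],
    [0.004,0,0.1],
    [0.004,0,0.135],
    [0.004,0,0.145],
    [0.004,0,0.145],
  ],
  spin=[0,0,0,0,0],
)

```text
clock: 40.95
eef_pos: [559.9, 20.6, 41.4]
orientation: [[-0.999, -0.04, 0.008], [-0.04, 0.999, 0.006], [-0.008, 0.006, -1.0]]
force: [1.5, 0.5, 0.3]
grip_width: 0.502
```

Request:
arm_command(
  slide=[
    [0,0,0],
    [0,0,0],
    [0,0,0],
    [0,0,0],
    [0,0,0],
  ],
  spin=[0,0,0,0,0],
  fingers=-1,
  squeeze=40,
)

```text
clock: 41.45
eef_pos: [560.2, 21.1, 41.8]
orientation: [[-0.999, -0.04, 0.008], [-0.04, 0.999, 0.007], [-0.008, 0.006, -1.0]]
force: [0.3, 2.1, 1.6]
grip_width: 0.123
```

Request:
arm_command(
  slide=[
    [0,0,0],
    [0,0,0],
    [0,0,0],
    [0,0,0],
    [0,0,0],
    [0,0,0],
    [0,0,0],
    [0,0,0],
    [0,0,0],
    [0,0,0],
    [0,0,0],
    [0,0,0],
  ],
  spin=[0.04,0.08,0.12,0.16,0.2,0.24,0.28,0.32,0.36,0.4,0.44,0.47],
)

```text
clock: 42.65
eef_pos: [562.0, 23.3, 41.9]
orientation: [[-0.128, 0.992, 0.013], [0.992, 0.128, 0.01], [0.009, 0.014, -1.0]]
force: [4.3, 8.4, -4.9]
grip_width: 0.122
```

```bash
python3 -c "
from h import *
s=cap('side');s=cap('side');crop(s,260,170,350,280,6,'s36c');print(get_obs()['wrist_torque'])
w=cap('wrist','w36')
go((560,20.5,130,98))"
```

```text
[ 1.28478857 -0.76039415 -0.03617495]
t 42.80 p [562.   23.3  41.9] xang 97.6 g 0.121 F [ 4.6  6.6 -3. ] j [-0.09  0.28  1.88  0.01  0.97 -0.23]
(560, 20.5, 130, 98) -> [-0.006, -0.004, -0.294] spin -0.002
```

View pics/w36.png

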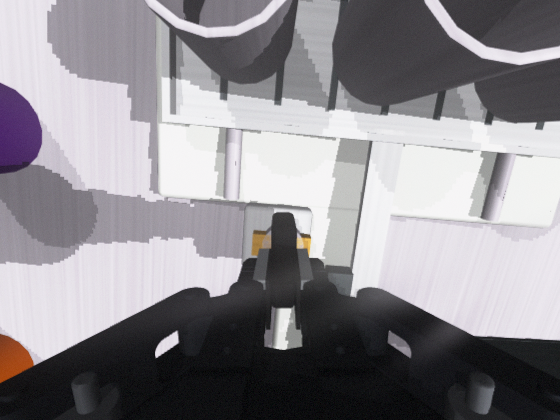

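Request:
arm_command(
  slide=[
    [0,0,0],
    [0,0,0],
    [0,0,0],
    [0,0,-0.06],
    [0,0,-0.16],
    [0,0,-0.28],
    [0,0,-0.38],
    [-0.1,0.06,-0.38],
    [-0.22,0.12,-0.38],
    [-0.28,0.16,-0.38],
    [-0.3,0.18,-0.38],
    [-0.3,0.18,-0.38],
  ],
  spin=[0,0,0,0,0,0,0,0,0,0,0,0],
  fingers=-0.3,
)

```text
clock: 44.0
eef_pos: [626.2, -60.8, 155.7]
orientation: [[-0.131, 0.991, 0.013], [0.991, 0.131, 0.011], [0.009, 0.014, -1.0]]
force: [0.3, 0.8, -0.8]
grip_width: 0.352
```

```bash
python3 -c "
from h import *
w=cap('wrist');w=cap('wrist','w37');s=cap('side');crop(s,240,130,380,280,4,'s37c')
print(proj(w,[[624,-83,90],[561,20.5,66]]))
go((624,-83,110,92.35))"
```

```text
[[275.42138192 246.22150984]
 [213.35422619 104.30677642]]
t 44.15 p [625.  -59.  155.4] xang 97.6 g 0.349 F [ 0.2 -0.3  0.1] j [-0.21  0.26  1.66  0.01  1.21 -0.35]
(624, -83, 110, 92.35) -> [-0.08, -0.016, 0.15] spin 0.029
```

View pics/w37.png

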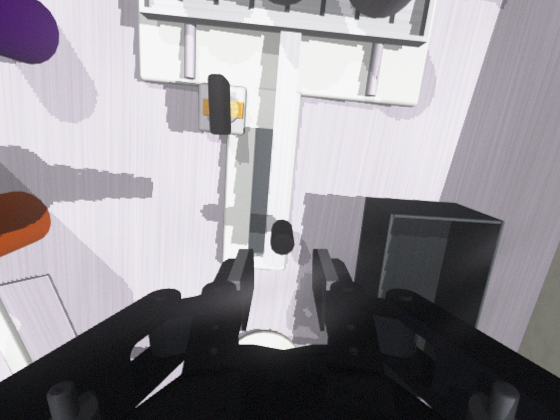

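View pics/s37c.png

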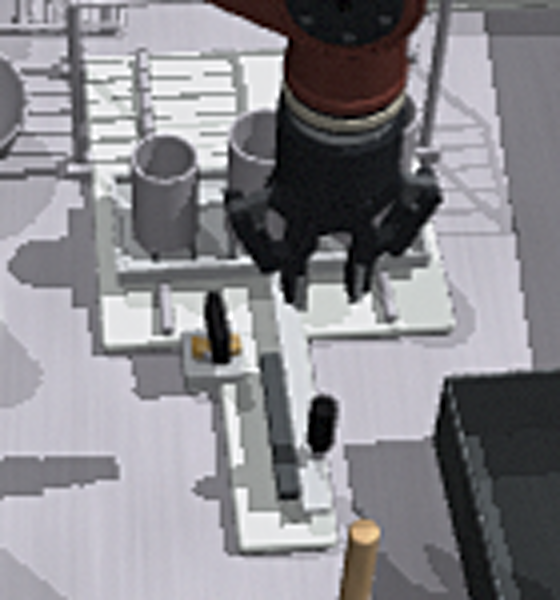

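```bash
python3 -c "
from h import *
go((628,-82,120,97.6))"
```

```text
t 44.15 p [625.  -59.  155.4] xang 97.6 g 0.349 F [ 0.2 -0.3  0.1] j [-0.21  0.26  1.66  0.01  1.21 -0.35]
(628, -82, 120, 97.6) -> [-0.078, -0.002, 0.117] spin 0.000
```

Request:
arm_command(
  slide=[
    [-0.04,0,0.03],
    [-0.07,-0.002,0.07],
    [-0.078,-0.002,0.1],
    [-0.078,-0.002,0.117],
    [-0.078,-0.002,0.117],
    [-0.078,-0.002,0.117],
  ],
  spin=[0,0,0,0,0,0],
  fingers=0,
)

```text
clock: 44.75
eef_pos: [627.8, -81.7, 119.8]
orientation: [[-0.133, 0.991, 0.011], [0.991, 0.133, 0.011], [0.01, 0.012, -1.0]]
force: [-0.3, -0.8, -0.1]
grip_width: 0.501
```

```bash
python3 -c "
from h import *
w=cap('wrist');w=cap('wrist','w38');crop(w,210,180,360,300,5,'w38c')
p=proj(w,[[628,-82,90],[628,-82,45]]);print((p-[210,180]+.5)*5-.5)
go((628,-82,56,97.6))"
```

```text
[[356.75191042 268.12458066]
 [354.92026239 183.2547448 ]]
t 44.85 p [628.4 -81.8 120.6] xang 97.6 g 0.500 F [ 0.1 -0.1 -0.1] j [-0.25  0.31  1.67  0.02  1.15 -0.39]
(628, -82, 56, 97.6) -> [-0.003, -0.004, 0.215] spin 0.000
```

View pics/w38c.png

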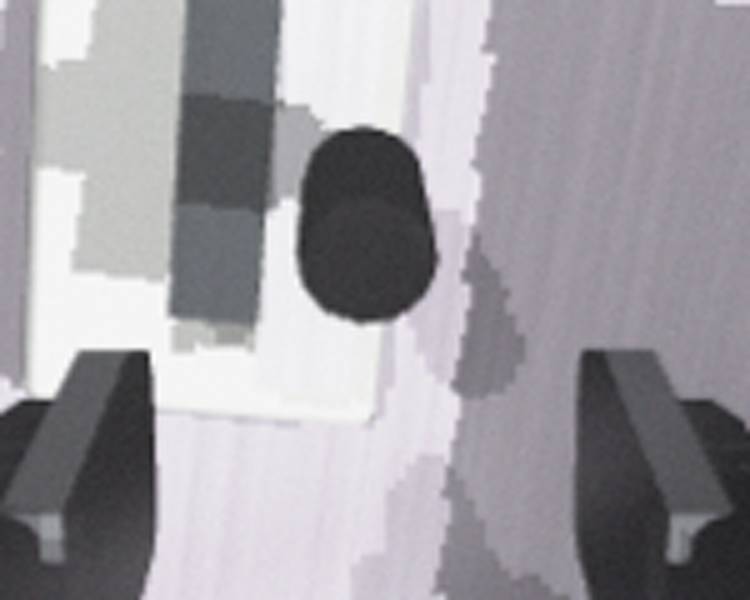

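Request:
arm_command(
  slide=[
    [0.001,0.003,0.07],
    [0.001,0.003,0.15],
    [0.001,0.003,0.2],
    [0.001,0.003,0.208],
    [0.001,0.003,0.208],
  ],
  spin=[0,0,0,0,0],
)

```text
clock: 45.35
eef_pos: [629.8, -80.5, 58.0]
orientation: [[-0.133, 0.991, 0.012], [0.991, 0.133, 0.011], [0.01, 0.013, -1.0]]
force: [0.3, -0.5, 0.6]
grip_width: 0.496
```

Request:
arm_command(
  slide=[
    [0,0,0],
    [0,0,0],
    [0,0,0],
    [0,0,0],
    [0,0,0],
  ],
  spin=[0,0,0,0,0],
  fingers=-1,
  squeeze=40,
)

```text
clock: 45.85
eef_pos: [629.2, -80.9, 59.6]
orientation: [[-0.134, 0.991, 0.01], [0.991, 0.134, 0.01], [0.009, 0.011, -1.0]]
force: [-6.2, -1.0, 5.6]
grip_width: 0.207
```

```bash
python3 -c "
from h import *
w=cap('wrist','w39')
o=get_obs();p=o['eef_pos'];d=np.array([-.041,.999,0])
go(*[tuple(p+d*k)+(97.6,) for k in (150,154)])"
```

```text
t 45.90 p [629.1 -81.   59.6] xang 97.7 g 0.206 F [-5.  -0.5  6.3] j [-0.25  0.39  1.7   0.01  1.05 -0.39]
(np.float64(622.9953858880077), np.float64(68.89090362719354), np.float64(59.649831103585846), 97.6) -> [0.498, 0.046, 0.005] spin 0.000
(np.float64(622.8313858880077), np.float64(72.88690362719355), np.float64(59.649831103585846), 97.6) -> [0.511, 0.048, 0.005] spin 0.000
```

View pics/w39.png

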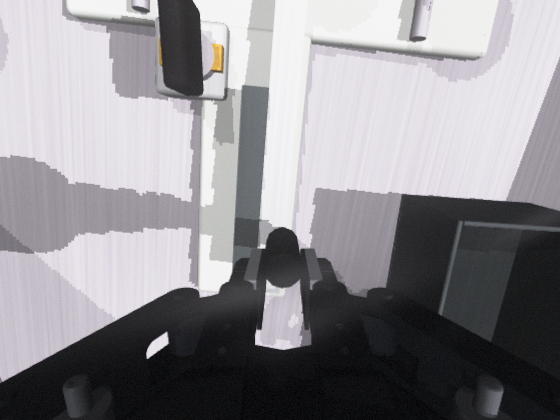

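Request:
arm_command(
  slide=[
    [0.008,0.001,0.004],
    [0.025,0.002,0.004],
    [0.05,0.005,0.005],
    [0.08,0.007,0.005],
    [0.11,0.01,0.005],
    [0.14,0.013,0.005],
    [0.17,0.016,0.005],
    [0.2,0.019,0.005],
    [0.225,0.021,0.005],
    [0.24,0.022,0.005],
    [0.247,0.023,0.005],
    [0.25,0.023,0.005],
  ],
  spin=[0,0,0,0,0,0,0,0,0,0,0,0],
)

```text
clock: 47.1
eef_pos: [625.8, -5.2, 59.6]
orientation: [[-0.134, 0.991, 0.009], [0.991, 0.134, 0.01], [0.009, 0.011, -1.0]]
force: [-4.4, -2.2, 6.0]
grip_width: 0.21
```

```bash
python3 -c "
from h import *
s=cap('side');crop(s,240,80,380,280,3,'s40c')
o=get_obs();p=o['eef_pos']
go((623,68.9,59.6,97.6),(622.8,72,59.6,97.6))"
```

```text
t 47.15 p [625.8  -5.2  59.6] xang 97.7 g 0.203 F [-4.3 -1.1  7.2] j [-0.13  0.37  1.72  0.01  1.04 -0.27]
(623, 68.9, 59.6, 97.6) -> [0.246, 0.024, 0.003] spin 0.001
(622.8, 72, 59.6, 97.6) -> [0.256, 0.024, 0.003] spin 0.001
```

View pics/s40c.png

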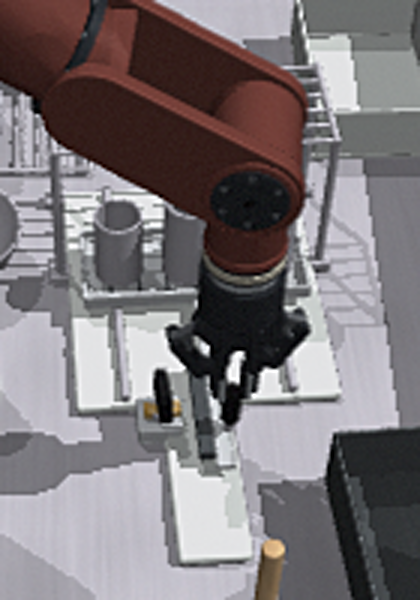

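Moving freely (half way, measures standing). Continue to the stop.

Request:
arm_command(
  slide=[
    [0.008,0.001,0.003],
    [0.025,0.002,0.003],
    [0.05,0.005,0.003],
    [0.08,0.007,0.003],
    [0.11,0.01,0.003],
    [0.14,0.013,0.003],
    [0.17,0.016,0.003],
    [0.2,0.019,0.003],
    [0.225,0.021,0.003],
    [0.243,0.023,0.003],
    [0.253,0.024,0.003],
    [0.26,0.024,0.003],
  ],
  spin=[0,0,0,0,0,0,0,0,0,0,0,0],
)

```text
clock: 48.35
eef_pos: [622.6, 69.0, 59.7]
orientation: [[-0.137, 0.991, 0.009], [0.991, 0.137, 0.001], [0.0, 0.009, -1.0]]
force: [-3.4, -17.3, 5.0]
grip_width: 0.203
```

```bash
python3 -c "
from h import *
s=cap('side');crop(s,240,60,380,280,2.7,'s41c')
go()"
```

```text
t 48.40 p [622.6  68.9  59.7] xang 97.8 g 0.203 F [ -3.9 -14.1   5.2] j [-0.    0.37  1.72  0.    1.04 -0.14]
```

View pics/s41c.png

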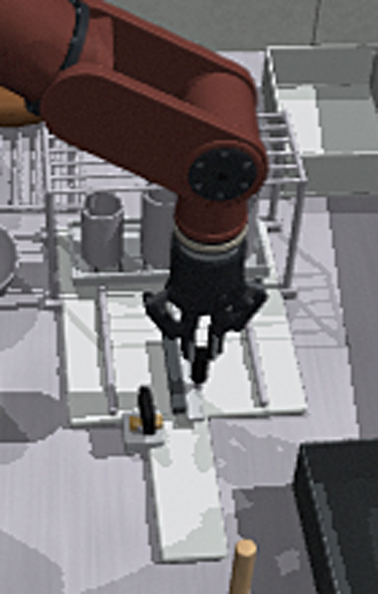

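Request:
arm_command(
  slide=[
    [0,0,0],
    [0,0,0],
    [0,0,0],
    [0,0,-0.06],
    [0,0,-0.14],
    [0,0,-0.2],
    [-0.05,-0.08,-0.2],
    [-0.12,-0.17,-0.2],
    [-0.133,-0.223,-0.2],
    [-0.133,-0.223,-0.2],
    [-0.133,-0.223,-0.2],
  ],
  spin=[0,0,0,0,0,0,0,0,0,0,0],
  fingers=-0.2,
)

```text
clock: 49.5
eef_pos: [561.9, 20.7, 119.2]
orientation: [[-0.136, 0.991, 0.011], [0.991, 0.136, 0.002], [0.001, 0.011, -1.0]]
force: [0.5, -0.7, 0.4]
grip_width: 0.399
```

```bash
python3 -c "
from h import *
w=cap('wrist');w=cap('wrist','w42')
print(proj(w,[[561,20.5,66]]))
go((561,20.8,42,97))"
```

```text
[[279.33926084 222.92815817]]
t 49.60 p [562.5  20.8 119.4] xang 97.9 g 0.400 F [0.3 0.3 0.5] j [-0.09  0.17  1.84  0.    1.11 -0.23]
(561, 20.8, 42, 97) -> [0.0, -0.008, 0.258] spin 0.005
```

View pics/w42.png

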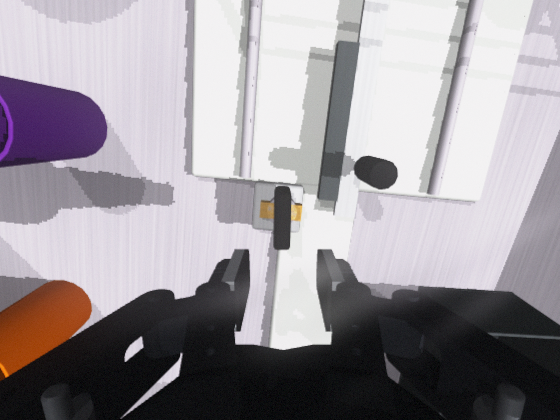

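Request:
arm_command(
  slide=[
    [0,-0.003,0.07],
    [0,-0.003,0.16],
    [0,-0.003,0.23],
    [0,-0.003,0.255],
    [0,-0.003,0.257],
  ],
  spin=[0,0,0,0,0],
)

```text
clock: 50.1
eef_pos: [561.9, 21.4, 40.9]
orientation: [[-0.138, 0.99, 0.009], [0.99, 0.138, 0.002], [0.001, 0.009, -1.0]]
force: [0.5, 0.1, -0.3]
grip_width: 0.396
```

Request:
arm_command(
  slide=[
    [0,0,0],
    [0,0,0],
    [0,0,0],
    [0,0,0],
    [0,0,0],
  ],
  spin=[0,0,0,0,0],
  fingers=-1,
)

```text
clock: 50.6
eef_pos: [562.5, 21.5, 42.1]
orientation: [[-0.138, 0.99, 0.01], [0.99, 0.137, 0.003], [0.001, 0.01, -1.0]]
force: [-2.9, 1.2, 4.2]
grip_width: 0.118
```

Request:
arm_command(
  slide=[
    [0,0,0],
    [0,0,0],
    [0,0,0],
    [0,0,0],
    [0,0,0],
    [0,0,0],
    [0,0,0],
    [0,0,0],
    [0,0,0],
    [0,0,0],
    [0,0,0],
    [0,0,0],
  ],
  spin=[-0.04,-0.08,-0.12,-0.16,-0.2,-0.24,-0.28,-0.32,-0.36,-0.4,-0.44,-0.47],
)

```text
clock: 51.8
eef_pos: [562.3, 21.2, 42.1]
orientation: [[-0.999, -0.048, 0.009], [-0.048, 0.999, 0.002], [-0.01, 0.002, -1.0]]
force: [-1.6, 0.3, 1.7]
grip_width: 0.116
```

```bash
python3 -c "
from h import *
w=cap('wrist','w43');print(get_obs()['wrist_torque'])
go((561,20.8,42,182.35))"
```

```text
[-0.01281843  0.35770299  0.06662526]
t 51.85 p [562.3  21.3  42.1] xang -177.1 g 0.119 F [-2.1  0.3  2.1] j [-0.09  0.28  1.88  0.    0.97 -1.71]
(561, 20.8, 42, 182.35) -> [0.004, -0.001, 0.0] spin 0.003
```

View pics/w43.png

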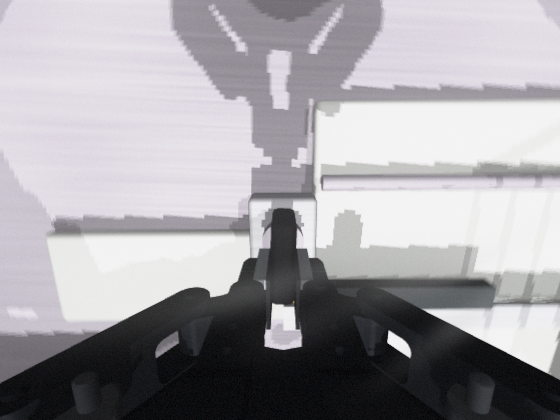

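Request:
arm_command(
  slide=[
    [0,0,0],
    [0,0,0],
    [0,0,0],
    [0,0,-0.06],
    [0,0,-0.16],
    [0,0,-0.3],
    [0,0,-0.45],
    [0,0,-0.6],
    [0.05,-0.1,-0.7],
    [0.1,-0.2,-0.8],
    [0.1,-0.25,-0.8],
    [0.1,-0.25,-0.8],
  ],
  spin=[0,0,0,0,0,0,0,0,0,0,0,0],
  fingers=-0.2,
)

```text
clock: 53.05
eef_pos: [534.4, -57.4, 282.6]
orientation: [[-0.999, -0.047, 0.012], [-0.047, 0.999, 0.001], [-0.012, 0.001, -1.0]]
force: [0.3, 0.3, -0.7]
grip_width: 0.402
```

```bash
python3 -c "
from h import *
w=cap('wrist','w44');s=cap('side','s44');crop(s,180,60,400,340,2.1,'s44c');t=cap('top');crop(t,160,110,440,300,2.8,'t44c')
go()"
```

```text
t 53.20 p [533.  -54.8 279.4] xang -177.1 g 0.395 F [-0.7  0.1  0.9] j [-0.24 -0.03  1.75  0.01  1.42 -1.86]
```

View pics/w44.png

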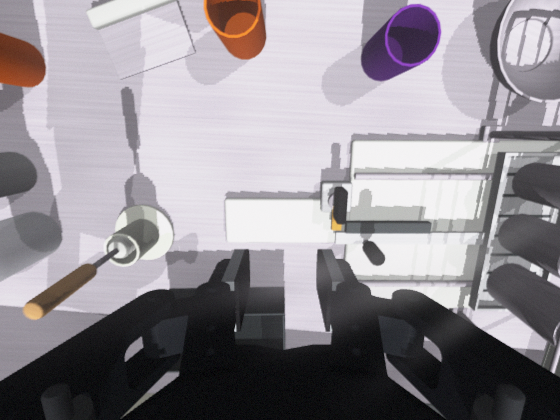

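View pics/s44c.png

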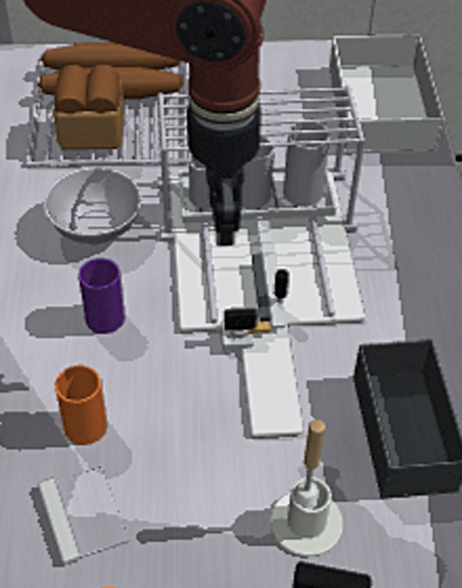

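View pics/t44c.png

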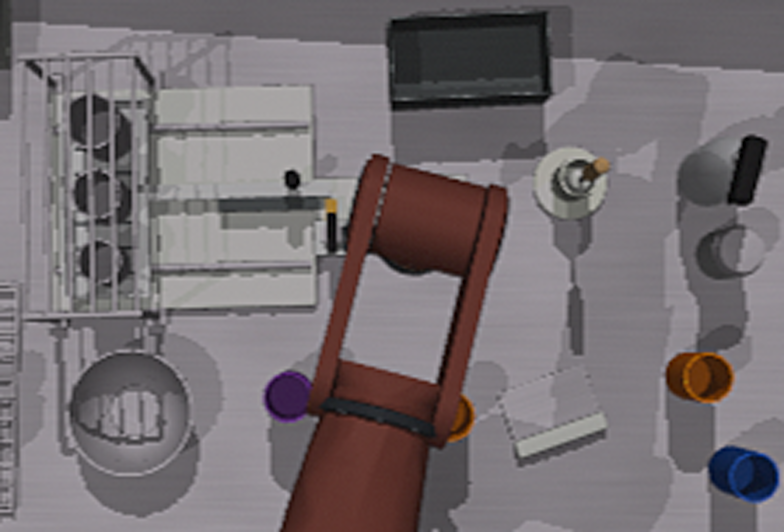

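```bash
python3 -c "
from cell import job,get_obs
print(job.close_job(), get_obs()['clock'])"
```

```text
the job is handed in; nothing more can be done
the job is handed in; nothing more can be done
```

The job is handed in at about 53 s of the 210 s allowed. All three measures were out.

- **Scrubbing:** I scrubbed short, then middle, then tall. At each bottom I felt contact of 6–12 N. The upstrokes between were commanded at 57, 66 and 81 mm, but I did not measure the peaks.
- **Brush:** On the way back into the holder the head caught on something, most likely the mouth. The brush slid up in the grip, so I lowered it further and let go. The last pictures show it standing in the holder.
- **Carriage:** The measures were placed on the tray. I turned the knob about 85° to free the carriage and slid it 150 mm until it stopped against a 14–17 N push. I then turned the knob back to within 1° of its start, and the orange bolt shows out again.
- **Final pictures:** All three measures are upright under the shelf. The loaf and other things look untouched, and the gripper is clear of everything.

No last check failed or disagreed. Earlier camera estimates for some points differed by 3–8 mm, so I measured those again close up before each grasp.

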